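# Hand-pump the desiccator into the green and shut the cock

## Task

Pump the vacuum desiccator down by hand: hold the black crank handle firmly (without crushing or wrenching it) and turn it clockwise, seen from above, two full turns at an even, unhurried pace (some six seconds a turn is fast enough), keeping hold through the heavy point of every turn so that the crank never shoots ahead or kicks back, until the gauge needle stands in the green, and not on into the red. Then let go of the handle and push the blue lever of the stop cock, with shut fingers, a quarter turn clockwise until it is fully home against its stop, pressing no harder than its drag needs. Leave the cock open until the needle is in the green, and leave the glassware and the other small things standing where they are.

Things in the scene. Friction and masses are not known exactly. Their poses are not given: they have to be found in the camera images.
- pump: Hand vacuum pump set on a green base plate (190 x 585 x 12 mm), fixed to the bench. Origin: on the upright crank shaft's axis, at bench level. The finned cylinder (top 105 mm above the bench), the cock (270 mm from the origin), the gauge (425 mm, top at 130 mm) and the glass desiccator (585 mm) follow one another along its -y axis; +x points away from the robot at yaw 0.
- handle: Black plastic crank handle, an upright sleeve 26 mm thick and 64 mm tall that spins freely on its pin. Origin: centre of its lower end, 98 mm above the bench. It is clamped in the slot of the crank arm 62 to 78 mm from the crank axis (fixed, but differs from start to start). A grip of 20 to 40 N is right. Keep fingertips at least 108 mm above the bench all round to clear clamp and cylinder.
- crank (a joint): Crank angle, rad, growing clockwise from above; 0 at the start, with the handle on the +y side of the axis. Drag 0.12 Nm; besides, in each turn the piston resists up to 0.8 Nm from 0.8 to 3.1 rad past a whole turn (heaviest near 2) and then drives the crank ahead as strongly from 3.1 to 5.5. Let go, it stays only within about 0.7 rad of a whole turn.
- needle (a joint): Red gauge needle on the white dial that faces up (94 mm across), rad, clockwise: 0 at the start; it moves 0.24 per radian of crank. The green field runs from 2.886 to 3.146 (crank at two whole turns, +-0.54 rad), the red field begins at 3.30.
- cock: Stop cock with a blue lever 12 mm thick, 18 mm tall, whose end is 72 mm from the stem. Origin: on the upright stem's axis at the lever's mid-height, 110 mm above the bench; the lever points along its -y. Open: along the pipe, towards the gauge (start: up to 0.25 rad from it, clockwise). Shut: a quarter turn clockwise, lever along the pump's -x, on a hard stop. Steady drag 0.9 Nm (16 N at 56 mm out); it stays where it is left.
- bottle_clear: bystander: clear glass reagent bottle with stopper, 68 mm across, 140 mm tall; origin under its centre
- bottle_amber: bystander: brown glass reagent bottle with stopper, 64 mm across, 130 mm tall; origin under its centre
- dropper_bottle: bystander: white plastic dropper bottle with a thin spout, 36 mm across, 85 mm tall; origin under its centre
- beaker: bystander: small glass beaker, 48 mm across, 60 mm tall; origin under its centre
- stopper: bystander: ground glass stopper standing on its plug, 28 mm across, 40 mm tall; origin under its centre
- spatula: bystander: flat steel laboratory spatula, 150 mm long, 6 mm high, lying along its y axis; origin under its middle
- mortar: bystander: white porcelain mortar, 90 mm across, 45 mm tall; origin under its centre

How it is judged:
On the way:
1. the needle is cranked into the green while the cock is still open (value of joint needle between 2.886 and 3.146 rad and angle between the y axis of cock and the x axis of pump, either way round above 1.1 rad), for 0.1 s.
At the end, for the whole second after the job is handed in: The gauge needle rests in the green (2.886 to 3.146 rad), the crank stands still (under 0.05 rad/s), the cock's lever is within 0.025 rad of its shut stop (square across the pipe) (value of joint needle between 2.886 and 3.146 rad and angle between the y axis of cock and the x axis of pump, either way round below 0.025 rad and velocity of joint crank between -0.05 and 0.05 rad/s); the robot touches nothing.
It fails at once if the crank shoots ahead (faster than 5.0 rad/s) or kicks back (faster than 2.5 rad/s) (velocity of joint crank above 5 rad/s or velocity of joint crank below -2.5 rad/s).
It fails at once if the needle is driven into the red (past 3.30 rad) (value of joint needle above 3.3 rad).
It fails at once if the handle is crushed or wrenched (contact forces of both fingers together over 120 N), or the cock is forced or pinched (over 34 N) (contact force between the fingers and handle above 120 N or contact force between the fingers and cock above 34 N).
It fails at once if the cock is turned towards shut (less than 1.1 rad short of it) before the needle is in the green (angle between the y axis of cock and the x axis of pump, either way round below 1.1 rad and value of joint needle below 2.886 rad).
It fails at once if a bystander is shifted or knocked over (moved more than 20 mm) (distance of any of bottle_clear, bottle_amber, dropper_bottle, beaker, stopper, spatula, mortar from where it was at the start of the episode above 0.02 m).
It also fails if it takes over 72 s, if anything falls off the work surface, if the arm or the gripper's body presses on something with over 40 N, if the wrist force passes 120 N, or if a joint passes its speed limit or range.

## Robot

A 7-joint arm with a two-finger parallel gripper is mounted at the origin on the work surface. World frame = base frame: x ahead of the robot, y to its left, z up, the work surface at z = 0. Lengths are in m, angles in rad, forces in N, time in s.
With the tool pointing down it reaches from about 0.425 to 1.025 m from the base axis. Payload 9.4 kg.
Tool frame: the origin (TCP) lies midway between the tips of the shut fingers; the grasp point (between the pads) lies 19 mm behind it; z points along the fingers, y is the direction in which the jaws open and shut (so a half turn about z gives the same grasp; the last joint's range is limited). The gripper opens to 85 mm and grips with 20 to 120 N. Pads are 22 mm wide; open, the fingers measure 114 mm over their backs; the gripper's body (76 mm by 85 mm) begins 54 mm behind the grasp point. The pads swing forward as they close: fully open they stand 13 mm farther back than shut.
Start: joints at [-1.187, 0.599, -0.003, 1.599, 0.002, 0.943, -0.08], TCP at [0.322, 0.649, 0.208] pointing down, gripper open.
Joint ranges: [-2.57, 2.57], [-0.35, 1.97], [-1.29, 1.29], [0.11, 2.56], [-1.05, 4.19], [0.11, 1.86], [-2.63, 2.63]. Speed limits (rad/s): [2.22, 2.22, 3.01, 3.01, 3.14, 3.14, 3.14].

## Interface

Orientations are given as a unit quaternion [x, y, z, w].
In Python, from rig import telemetry, snapshot, camera_info, order gives the robot as it stands.
- The arm moves only by the tool move_arm, never from a script. Its argument "series" is a list of rows, each an object with "linear": the shift along the tool's x, y, z in units of 60 mm (1.0 is 60 mm), a list of three; "turn": the turn, a rotation vector about the tool's x, y, z in units of 5 degrees (1.0 is 5 degrees), a list of three; "fingers": the opening in per cent of the stroke, from 0 (shut) to 100 (fully open). In form: [{"linear": [tx, ty, tz], "turn": [rx, ry, rz], "fingers": fingers}, ...]. A call has 1 to 5 rows; each row is the pose to reach, as a shift and turn from the pose commanded when the call began, along the tool's axes at that moment; what a row does not reach only later rows make up. A row lasts 1/8 s, in which the tool goes at most 62.5 mm and 10.7 degrees, less where a joint would pass 70% of its speed; a pose out of reach is approached as far as the arm can. A call with a gripper value outside its range is refused whole. The fingers move at their own pace and stop on an object; "squeeze" is the grip in N (left out, the last holds). Time passes only in rows, so rows that repeat a pose let the fingers close. It gives the time, the measured TCP pose, the force and the opening at its end, in the units of the state.
- telemetry.state(): the state, without advancing time (a new reading comes with each control period).
- snapshot(name): name is "scene" or "top" or "wrist"; returns the picture (420x560x3 uint8, red, green, blue); there is no depth.
- camera_info(name): a dict with "fovy" (degrees; the focal length in pixels is half the picture's height over the tangent of half this angle, whatever the lens; pixels are square), "cx", "cy" (the principal point, pixels), "k1" (the pictures are not rectified: a ray, as slopes to the right and down, at radius r is drawn at 1 + k1 r^2 times it, then the intrinsics apply), "R" (3x3) and "t" (3): a world point X has camera coordinates R X + t. Camera axes: x right, y down, z forward; pixel columns grow to the right and rows downward; lengths in m; the calibration is good to about 2 mm. A picture is of the moment at which its call begins: read the wrist's pose just before it. camera_info takes no time and is no camera call; for the wrist camera it gives the pose at the moment of the call.
- order.sign_off(): hands the job in, once; it reports no verdict.
The state is a dict: "clock": time; "qpos": joint angles; "qd": joint speeds; "tau": joint torques, N m; "ee_pos": TCP position; "orientation": TCP orientation; "force": force on the tool from outside, world axes, zero at the start; "torque": the same for the moment, N m; "grip_width": finger opening in m.
Only numpy, scipy, OpenCV 4.12 (cv2) and the standard library are available. Lean on these libraries where they do the work, as an engineer would, in place of code of your own. Each camera call takes 0.05 s, during which the arm holds its last target.

## Working session

There is one attempt and no reset: what is moved stays moved. The work goes in short steps, Python scripts to look and compute and a tool call to move; the robot and the scene stay as the last step left them, time stands still between calls to the robot, and variables do not carry over. Pictures are saved under pics/ and viewed, and the job is handed in when it is done.

Besides the shell and the picture viewer there is one more tool, called after "Request:" by a JSON object that holds its "op" and its "data", one argument or row to a line. move_arm: Moves the arm, as the interface text tells. Its arguments: {"type":"object","properties":{"series":{"type":"array","items":{"type":"object","properties":{"linear":{"type":"array","items":{"type":"number"}},"turn":{"type":"array","items":{"type":"number"}},"fingers":{"type":"number"}}}},"squeeze":{"type":"number"}},"required":["series"]}

```bash
ls -la; mkdir -p pics; python3 - <<'E'
from rig import telemetry, snapshot, camera_info
import cv2
s=telemetry.state(); print(s)
for n in ("scene","top","wrist"):
    c=camera_info(n); print(n,c)
    im=snapshot(n); cv2.imwrite(f"pics/{n}0.png",im[:,:,::-1])
E
```

```text
total 12
drwxr-xr-x  3 agent agent 4096 Dec  6 17:56 .
drwxr-xr-x 23 root  root  4096 Dec  6 17:56 ..
drwxr-xr-x  2 agent agent 4096 Dec  6 17:56 pics
{'clock': 0.0, 'qpos': array([-1.18670998,  0.600149  , -0.00252511,  1.60016126,  0.0017817 ,
        0.9429301 , -0.0797678 ]), 'qd': array([ 4.82347100e-04, -9.15879362e-06,  5.17327752e-04,  6.70491801e-04,
        4.70441187e-04,  7.77904533e-04, -1.84717753e-04]), 'tau': array([-3.44527516e-04, -7.76472044e+01,  1.56443775e+00, -2.57998019e+01,
        1.22816072e-02,  9.53605369e-03,  1.49184507e-05]), 'ee_pos': array([0.32215915, 0.64888869, 0.20718881]), 'orientation': array([ 2.28328603e-01,  9.73583778e-01, -8.14483002e-04, -1.16471113e-04]), 'force': array([-0.96589342, -0.93378334,  0.25872348]), 'torque': array([-0.05793998, -0.03277077,  0.02707253]), 'grip_width': 0.08525299195379882}
scene {'fovy': 47.78271408862193, 'cx': 276.00473998131173, 'cy': 205.14459945139365, 'k1': -0.1669113790598316, 'R': array([[-0.06172147,  0.99807562, -0.0059588 ],
       [ 0.72570443,  0.04077752, -0.68679712],
       [-0.68523248, -0.04671446, -0.72682475]]), 't': array([ 0.06393493, -0.33279751,  1.39216511])}
top {'fovy': 45.48072895919207, 'cx': 280.4524909502185, 'cy': 208.84040884357537, 'k1': 0.062305241261962525, 'R': array([[-0.00235967, -0.99999554, -0.00182962],
       [-0.99516157,  0.00252797, -0.09821943],
       [ 0.09822362,  0.001589  , -0.9951631 ]]), 't': array([-0.0183752 ,  0.56804527,  1.04929184])}
wrist {'fovy': 67.00776596659902, 'cx': 274.80437545006515, 'cy': 209.9131854241137, 'k1': -0.038685796252068146, 'R': array([[ 0.44485928,  0.89559871, -0.00178276],
       [ 0.86131707, -0.42728383,  0.2748844 ],
       [ 0.24542437, -0.1238204 , -0.96147563]]), 't': array([-0.72208332, -0.03722731,  0.37855568])}
```

View pics/scene0.png

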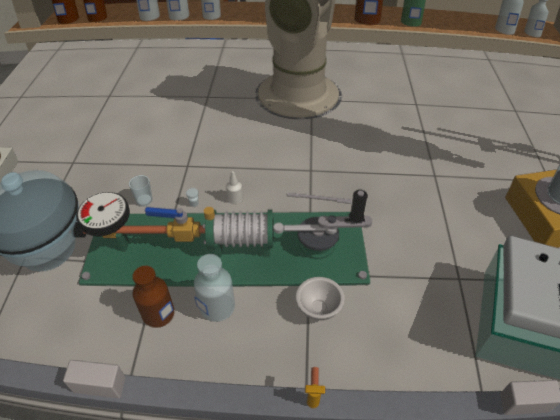

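View pics/top0.png

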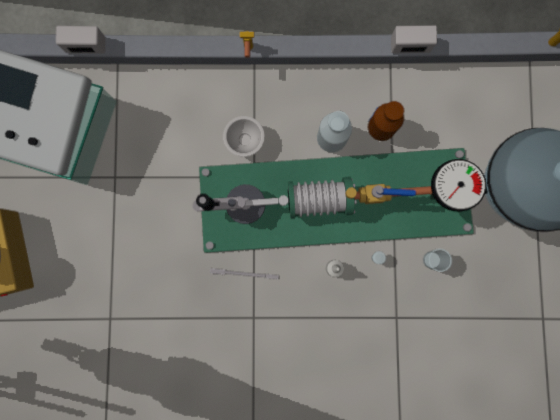

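View pics/wrist0.png

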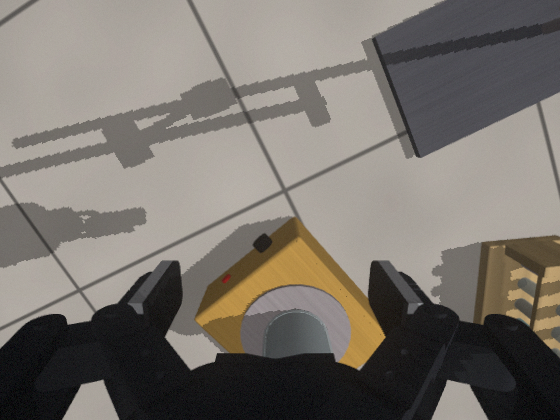

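```bash
cat > h.py <<'E'
import numpy as np, cv2
from rig import telemetry, snapshot, camera_info
def K(c):
    f=210/np.tan(np.radians(c['fovy'])/2)
    return np.array([[f,0,c['cx']],[0,f,c['cy']],[0,0,1]]), np.array([c['k1'],0,0,0,0.])
def ray(c,p):
    k,d=K(c); u=cv2.undistortPoints(np.array([[p]],float),k,d)[0,0]
    R=np.array(c['R']); t=np.array(c['t'])
    v=R.T@np.array([u[0],u[1],1]); return -R.T@t, v/np.linalg.norm(v)
def plane(c,p,z):
    o,v=ray(c,p); return o+v*(z-o[2])/v[2]
def tri(obs):
    A=np.zeros((3,3));b=np.zeros(3);L=[]
    for c,p in obs:
        o,v=ray(c,p);P=np.eye(3)-np.outer(v,v);A+=P;b+=P@o;L.append((o,P))
    X=np.linalg.solve(A,b); return X,[round(float(np.linalg.norm(P@(X-o))),4) for o,P in L]
def proj(c,X):
    k,d=K(c); r,_=cv2.Rodrigues(np.array(c['R'])); return cv2.projectPoints(np.array([X],float),r,np.array(c['t']),k,d)[0][0,0]
E
python3 - <<'E'
import cv2
a=cv2.imread('pics/top0.png'); 
cv2.imwrite('pics/topz1.png',cv2.resize(a[130:260,180:340],None,fx=5,fy=4.6,interpolation=cv2.INTER_CUBIC)) if 0 else cv2.imwrite('pics/topz1.png',cv2.resize(a[140:260,185:345],None,fx=5,fy=5,interpolation=cv2.INTER_CUBIC))
cv2.imwrite('pics/topz2.png',cv2.resize(a[140:260,340:500],None,fx=5,fy=5,interpolation=cv2.INTER_CUBIC))
b=cv2.imread('pics/scene0.png')
cv2.imwrite('pics/scz1.png',cv2.resize(b[170:290,250:410],None,fx=5,fy=5,interpolation=cv2.INTER_CUBIC))
cv2.imwrite('pics/scz2.png',cv2.resize(b[170:290,75:235],None,fx=5,fy=5,interpolation=cv2.INTER_CUBIC))
E
```

```text
(no output)
```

View pics/topz1.png

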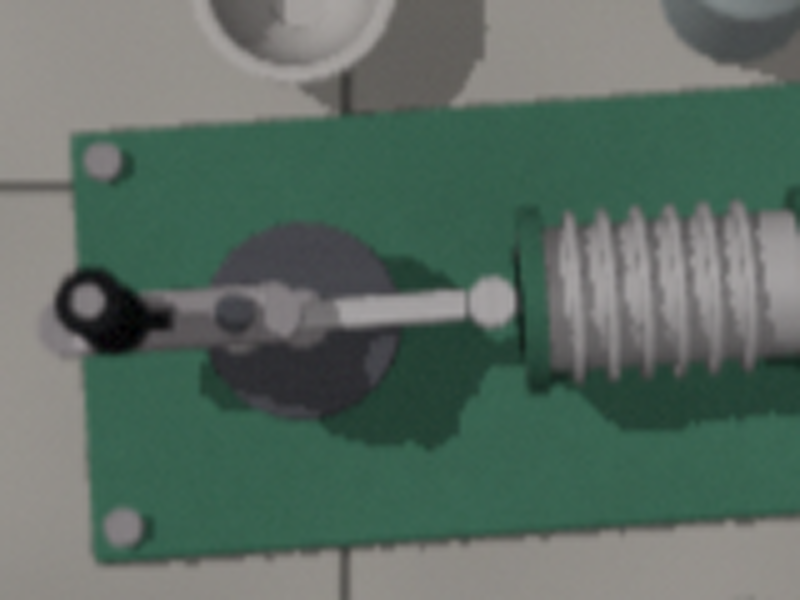

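View pics/topz2.png

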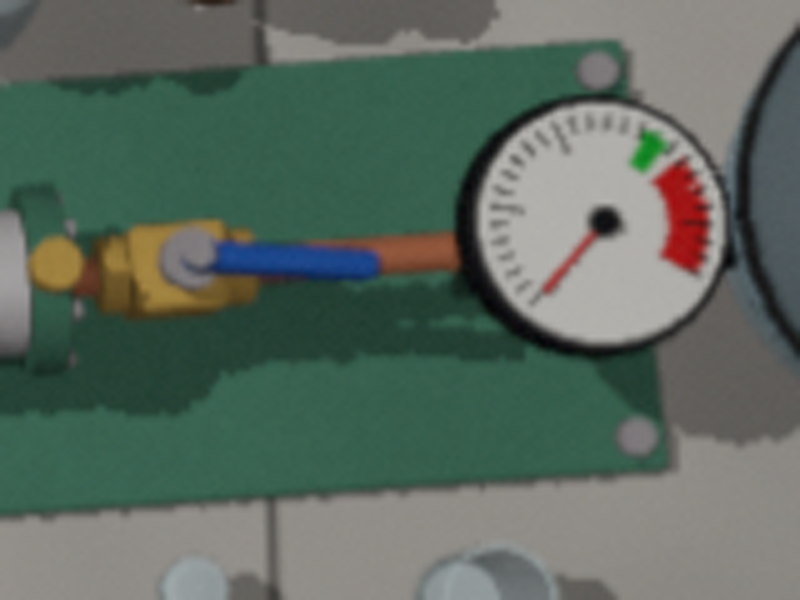

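View pics/scz1.png

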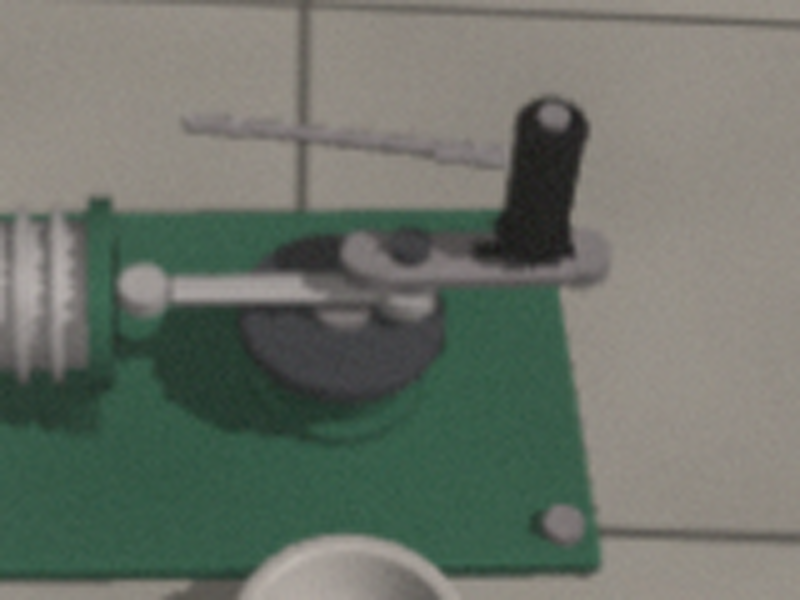

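View pics/scz2.png

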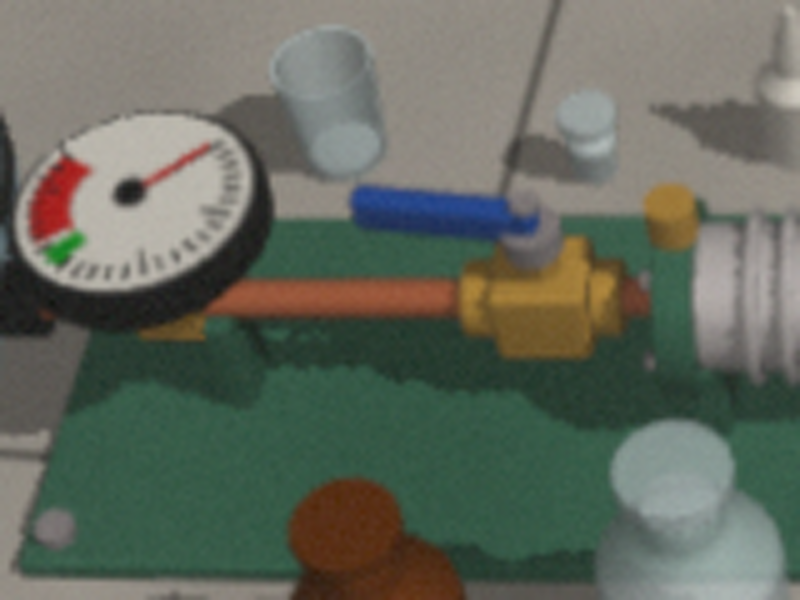

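```bash
python3 - <<'E'
from h import *
T=camera_info('top');S=camera_info('scene')
t1=lambda x,y:(x/5-.4+185,y/5-.4+140); t2=lambda x,y:(x/5-.4+340,y/5-.4+140)
s1=lambda x,y:(x/5-.4+250,y/5-.4+170); s2=lambda x,y:(x/5-.4+75,y/5-.4+170)
np.set_printoptions(precision=4,suppress=True)
print('cams',ray(T,(280,210))[0],ray(S,(280,210))[0])
for n,a,b in [('handletop',t1(90,300),s1(555,115)),('crankbolt',t1(238,312),s1(410,243)),
 ('discbolt',t1(103,160),s1(562,522)),('pivotball',t1(493,302),s1(145,288)),('needlehub',t2(603,221),s2(130,191)),
 ('levertip',t2(378,265),s2(355,208)),('stem',t2(190,255),s2(525,205)),('b4',t2(598,70),s2(55,527))]:
    print(n,a,b,tri([(T,a),(S,b)]))
for n,a in [('b1',t1(103,160)),('b2',t1(125,527)),('b3',t2(598,70)),('b4',t2(637,437))]: print(n,plane(T,a,.015))
for n,a in [('c1',t1(72,133)),('c2',t1(97,563)),('c3',t2(622,42)),('c4',t2(668,470))]: print(n,plane(T,a,.012))
print('disc',plane(T,t1(303,318),.06))
print('stem',plane(T,t2(190,255),.12), 'lever tip',plane(T,t2(378,265),.119))
E
```

```text
cams [ 0.4622 -0.0215  1.1   ] [1.1994 0.0148 0.7837]
handletop (202.6, 199.6) (360.6, 192.6) (array([0.5727, 0.1282, 0.162 ]), [0.0016, 0.0016])
crankbolt (232.2, 202.0) (331.6, 218.2) (array([0.5759, 0.0796, 0.0914]), [0.0018, 0.0018])
discbolt (205.2, 171.6) (362.0, 274.0) (array([0.6517, 0.1457, 0.0146]), [0.0009, 0.0009])
pivotball (283.2, 200.0) (278.6, 227.2) (array([ 0.5827, -0.024 ,  0.0656]), [0.0016, 0.0016])
needlehub (460.2, 183.8) (100.6, 207.8) (array([ 0.6062, -0.369 ,  0.1266]), [0.0006, 0.0006])
levertip (415.2, 192.6) (145.6, 211.2) (array([ 0.5917, -0.2862,  0.1065]), [0.0017, 0.0017])
stem (377.6, 190.6) (179.6, 210.6) (array([ 0.5951, -0.2125,  0.1162]), [0.0007, 0.0007])
b4 (459.2, 153.6) (85.6, 275.0) (array([ 0.6893, -0.409 ,  0.0136]), [0.0011, 0.0011])
b1 [0.6516 0.1448 0.015 ]
b2 [0.4913 0.1333 0.015 ]
b3 [ 0.6893 -0.4096  0.015 ]
b4 [ 0.5291 -0.4204  0.015 ]
c1 [0.6641 0.159  0.012 ]
c2 [0.4759 0.1456 0.012 ]
c3 [ 0.7022 -0.4214  0.012 ]
c4 [ 0.515  -0.4341  0.012 ]
disc [0.5769 0.0538 0.06  ]
stem [ 0.5945 -0.2111  0.12  ] lever tip [ 0.5904 -0.2846  0.119 ]
```

```bash
python3 - <<'E'
from h import *
np.set_printoptions(precision=3,suppress=True)
W=camera_info('wrist');S=camera_info('scene');T=camera_info('top')
print('wcam',ray(W,(280,210))[0])
for z in (0,.05,.1,.15,.2):
  print(z,'box far corner',plane(W,(297,218),z),'left',plane(W,(197,318),z),'cyl top edge',plane(W,(297,310),z))
print('scene box', [plane(S,p,.04) for p in [(511,192),(557,172),(555,243)]],'top',[plane(T,p,.04) for p in [(17,209),(32,290)]])
print(plane(S,(550,200),.05),plane(T,(60,345),0),plane(T,(130,405),0))
E
python3 - <<'E'
import cv2
b=cv2.imread('pics/scene0.png')
cv2.imwrite('pics/scz3.png',cv2.resize(b[110:270,400:560],None,fx=3.7,fy=3.7,interpolation=cv2.INTER_CUBIC))
E
```

```text
wcam [0.26  0.678 0.373]
0 box far corner [0.377 0.65  0.   ] left [0.446 0.466 0.   ] cyl top edge [0.495 0.594 0.   ]
0.05 box far corner [0.361 0.653 0.05 ] left [0.421 0.495 0.05 ] cyl top edge [0.463 0.605 0.05 ]
0.1 box far corner [0.346 0.657 0.1  ] left [0.396 0.523 0.1  ] cyl top edge [0.432 0.616 0.1  ]
0.15 box far corner [0.33  0.661 0.15 ] left [0.371 0.551 0.15 ] cyl top edge [0.401 0.628 0.15 ]
0.2 box far corner [0.315 0.665 0.2  ] left [0.346 0.58  0.2  ] cyl top edge [0.369 0.639 0.2  ]
scene box [array([0.426, 0.507, 0.04 ]), array([0.346, 0.656, 0.04 ]), array([0.576, 0.568, 0.04 ])] top [array([0.568, 0.532, 0.04 ]), array([0.4  , 0.493, 0.04 ])]
[0.456 0.592 0.05 ] [0.282 0.448 0.   ] [0.159 0.297 0.   ]
```

View pics/scz3.png

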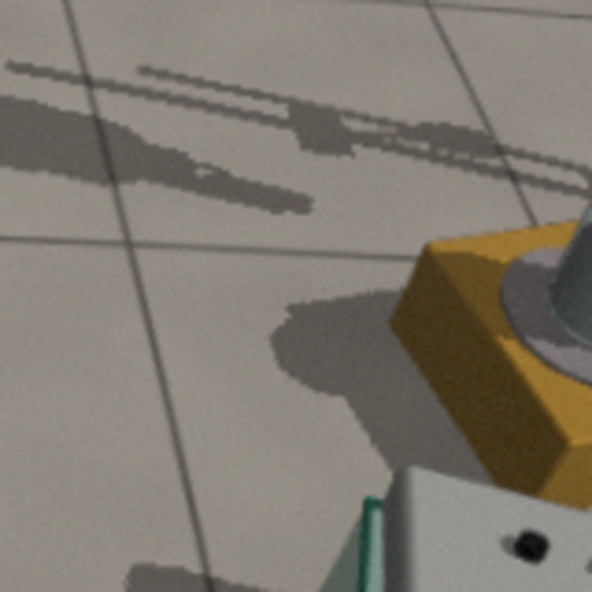

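Request:
{"op": "move_arm", "data": {
  "series": [
    {"linear": [-0.3, -0.6, -0.5], "turn": [0, 0, 0], "fingers": 100},
    {"linear": [-0.8, -1.3, -0.9], "turn": [0, 0, 0], "fingers": 100},
    {"linear": [-1.3, -2.0, -1.2], "turn": [0, 0, 0], "fingers": 100},
    {"linear": [-1.9, -2.7, -1.5], "turn": [0, 0, 0], "fingers": 100},
    {"linear": [-2.4, -3.4, -1.5], "turn": [0, 0, 0], "fingers": 100}
  ],
  "squeeze": 30
}}

```text
clock: 0.78
ee_pos: [0.3616, 0.4011, 0.2993]
orientation: [0.229, 0.973, 0.001, 0.001]
force: [0.4, -0.3, -0.4]
grip_width: 0.0851
```

Request:
{"op": "move_arm", "data": {
  "series": [
    {"linear": [-0.8, -0.4, 0.1], "turn": [0, 0, -1], "fingers": 100},
    {"linear": [-1.7, -0.8, 0.2], "turn": [0, 0, -2.2], "fingers": 100},
    {"linear": [-2.6, -1.25, 0.3], "turn": [0, 0, -3.5], "fingers": 100},
    {"linear": [-3.5, -1.7, 0.45], "turn": [0, 0, -4.8], "fingers": 100},
    {"linear": [-4.3, -2.1, 0.6], "turn": [0, 0, -6.0], "fingers": 100}
  ]
}}

```text
clock: 1.4
ee_pos: [0.5368, 0.173, 0.2619]
orientation: [-0.033, 0.999, -0.0, 0.0]
force: [0.2, 0.6, 0.0]
grip_width: 0.0854
```

```bash
python3 - <<'E'
from h import *
s=telemetry.state();print(s['ee_pos'],s['qpos'],s['clock'])
W=camera_info('wrist');im=snapshot('wrist');cv2.imwrite('pics/w1.png',im[:,:,::-1])
import pickle;pickle.dump(W,open('w1.pkl','wb'))
E
```

```text
[0.53678497 0.17303582 0.26186054] [-4.15202330e-01  3.45574140e-01  3.56465675e-03  1.91249967e+00
 -1.35387227e-03  8.83307843e-01  1.22559172e+00] 1.4
```

View pics/w1.png

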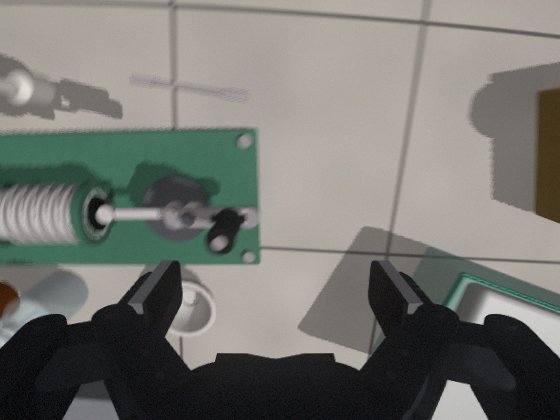

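```bash
python3 - <<'E'
from h import *
import pickle
a=cv2.imread('pics/w1.png')
cv2.imwrite('pics/w1z.png',cv2.resize(a[120:270,130:290],None,fx=4,fy=4,interpolation=cv2.INTER_CUBIC))
E
```

```text
(no output)
```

View pics/w1z.png

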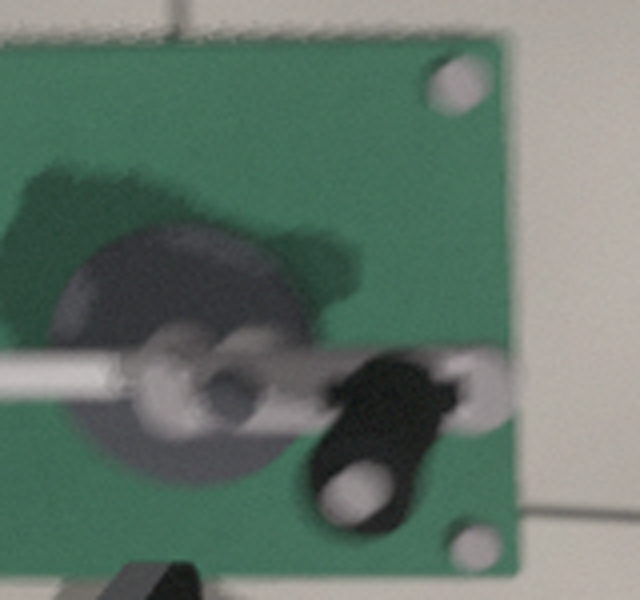

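```bash
python3 - <<'E'
from h import *
import pickle
np.set_printoptions(precision=4,suppress=True)
T=camera_info('top');S=camera_info('scene');W=pickle.load(open('w1.pkl','rb'))
w=lambda x,y:(x/4-.4+130,y/4-.4+120)
print(tri([(T,(202.6,199.6)),(S,(360.6,192.6)),(W,w(357,492))]))
print(tri([(T,(202.6,199.6)),(W,w(357,492))]), plane(W,w(357,492),.164),plane(T,(202.6,199.6),.164),plane(S,(360.6,192.6),.164))
print(tri([(T,(232.2,202)),(S,(331.6,218.2)),(W,w(233,397))]))
for p in [(458,85),(474,547)]: print('bolt',plane(W,w(*p),.015))
print('disc',plane(W,w(190,355),.04),plane(W,w(190,355),.06))
E
```

```text
(array([0.5744, 0.1262, 0.1656]), [0.0022, 0.0033, 0.0031])
(array([0.5713, 0.1246, 0.1756]), [0.0004, 0.0004]) [0.5764 0.123  0.164 ] [0.5724 0.1262 0.164 ] [0.5745 0.1294 0.164 ]
(array([0.5776, 0.0786, 0.0948]), [0.0023, 0.0026, 0.0021])
bolt [0.4965 0.1283 0.015 ]
bolt [0.6559 0.1402 0.015 ]
disc [0.5843 0.0486 0.04  ] [0.5783 0.0547 0.06  ]
```

Request:
{"op": "move_arm", "data": {
  "series": [
    {"linear": [-0.3, -0.4, 0.0], "turn": [0, 0, 0], "fingers": 100},
    {"linear": [-0.56, -0.8, 0.2], "turn": [0, 0, 0], "fingers": 100},
    {"linear": [-0.56, -0.8, 0.7], "turn": [0, 0, 0], "fingers": 100},
    {"linear": [-0.56, -0.8, 1.0], "turn": [0, 0, 0], "fingers": 100},
    {"linear": [-0.56, -0.8, 1.0], "turn": [0, 0, 0], "fingers": 100}
  ]
}}

```text
clock: 2.08
ee_pos: [0.5713, 0.1291, 0.2008]
orientation: [-0.031, 1.0, -0.0, -0.001]
force: [0.7, -0.5, 0.5]
grip_width: 0.0857
```

```bash
python3 - <<'E'
from h import *
s=telemetry.state();print(s['ee_pos'],s['qd'],s['clock'])
W=camera_info('wrist');im=snapshot('wrist');cv2.imwrite('pics/w2.png',im[:,:,::-1])
im=snapshot('top');cv2.imwrite('pics/t2.png',im[:,:,::-1])
E
```

```text
[0.57128901 0.12912186 0.20080595] [-0.00127276 -0.02667364  0.0042083  -0.03228903  0.00057245  0.02150736
  0.00337362] 2.075
```

View pics/w2.png

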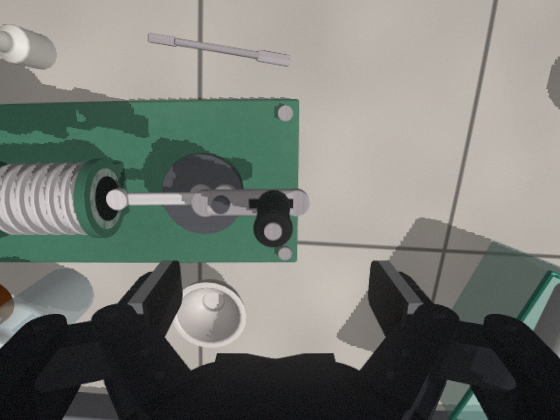

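View pics/t2.png

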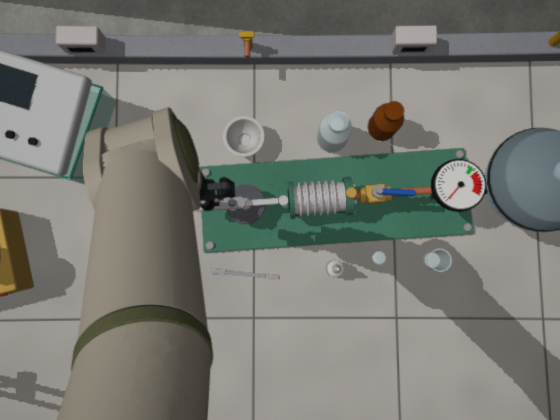

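```bash
python3 - <<'E'
from h import *
np.set_printoptions(precision=4,suppress=True)
W=camera_info('wrist')
print(plane(W,(272,231),.163),plane(W,(220,205),.093),'bolts',plane(W,(286,113),.015),plane(W,(285,254),.015))
s=telemetry.state();print(s['ee_pos'])
E
```

```text
[0.577  0.1253 0.163 ] [0.5803 0.078  0.093 ] bolts [0.4958 0.1339 0.015 ] [0.6585 0.1445 0.015 ]
[0.5724 0.1295 0.2025]
```

Request:
{"op": "move_arm", "data": {
  "series": [
    {"linear": [-0.04, -0.04, 0.5], "turn": [0, 0, 0], "fingers": 100},
    {"linear": [-0.04, -0.04, 1.0], "turn": [0, 0, 0], "fingers": 100},
    {"linear": [-0.04, -0.04, 1.4], "turn": [0, 0, 0], "fingers": 70},
    {"linear": [-0.04, -0.04, 1.4], "turn": [0, 0, 0], "fingers": 40},
    {"linear": [-0.04, -0.04, 1.4], "turn": [0, 0, 0], "fingers": 20}
  ],
  "squeeze": 30
}}

```text
clock: 2.8
ee_pos: [0.5756, 0.1273, 0.1194]
orientation: [-0.031, 1.0, 0.0, 0.001]
force: [0.4, 0.1, 0.8]
grip_width: 0.0321
```

Request:
{"op": "move_arm", "data": {
  "series": [
    {"linear": [0, 0, 0], "turn": [0, 0, 0], "fingers": 15},
    {"linear": [0, 0, 0], "turn": [0, 0, 0], "fingers": 10},
    {"linear": [0, 0, 0], "turn": [0, 0, 0], "fingers": 5},
    {"linear": [0, 0, 0], "turn": [0, 0, 0], "fingers": 0}
  ]
}}

```text
clock: 3.3
ee_pos: [0.5758, 0.1277, 0.1197]
orientation: [-0.032, 1.0, 0.001, 0.001]
force: [-0.8, 2.3, 8.0]
grip_width: 0.0252
```

```bash
python3 - <<'E'
from h import *
s=telemetry.state();print(s)
for n in ('top','wrist'):
  im=snapshot(n);cv2.imwrite(f'pics/{n}3.png',im[:,:,::-1])
E
```

```text
{'clock': 3.3, 'qpos': array([-0.31937442,  0.54910129,  0.00737542,  1.99647061, -0.00749005,
        0.59317756,  1.3269893 ]), 'qd': array([ 0.00142468,  0.00014137, -0.00045853, -0.00013819, -0.00052603,
        0.00048495, -0.00064242]), 'tau': array([ 1.13073058e+00, -6.14074802e+01,  2.59316012e+00, -1.63546121e+01,
        3.59487142e-01, -1.70529932e-01,  3.02646535e-03]), 'ee_pos': array([0.57575117, 0.12772046, 0.11966156]), 'orientation': array([-3.15333139e-02,  9.99501658e-01,  5.60591847e-04,  1.33077578e-03]), 'force': array([-0.76027107,  2.30904032,  7.99093133]), 'torque': array([0.33117303, 0.25872267, 0.00216951]), 'grip_width': 0.02518586385719977}
```

View pics/wrist3.png

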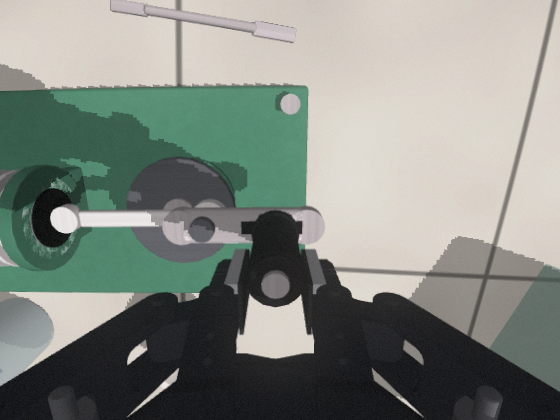

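```bash
cat > tab.py <<'E'
import numpy as np,sys
r=float(sys.argv[1]); phis=[float(a) for a in sys.argv[2].split(',')]  # start phi + rows
off=[float(a) for a in sys.argv[3].split(',')] if len(sys.argv)>3 else [0,0]
A=lambda d:np.round(np.array([-r/60*np.sin(np.radians(d)), r/60*(np.cos(np.radians(d))-1)]),2)
a0=A(phis[0])
print([[round(float(v),2) for v in A(p)-a0] for p in phis[1:]])
E
python3 tab.py 72.5 0,2,5,9,14,20; for a in $(seq 20 30 350); do echo $a; python3 tab.py 72.5 $a,$((a+6)),$((a+12)),$((a+18)),$((a+24)),$((a+30)); done
```

```text
[[-0.04, -0.0], [-0.11, -0.0], [-0.19, -0.01], [-0.29, -0.04], [-0.41, -0.07]]
20
[[-0.12, -0.05], [-0.23, -0.11], [-0.33, -0.19], [-0.43, -0.27], [-0.52, -0.36]]
50
[[-0.07, -0.1], [-0.14, -0.21], [-0.19, -0.33], [-0.23, -0.45], [-0.26, -0.57]]
80
[[-0.02, -0.12], [-0.02, -0.25], [-0.01, -0.38], [0.02, -0.5], [0.05, -0.62]]
110
[[0.05, -0.12], [0.12, -0.23], [0.19, -0.33], [0.27, -0.43], [0.36, -0.51]]
140
[[0.1, -0.08], [0.21, -0.15], [0.33, -0.2], [0.45, -0.24], [0.57, -0.27]]
170
[[0.13, -0.01], [0.25, -0.02], [0.38, 0.0], [0.5, 0.02], [0.62, 0.06]]
200
[[0.12, 0.05], [0.23, 0.11], [0.33, 0.18], [0.43, 0.26], [0.52, 0.35]]
230
[[0.07, 0.11], [0.14, 0.21], [0.19, 0.33], [0.23, 0.45], [0.26, 0.57]]
260
[[0.02, 0.13], [0.02, 0.25], [0.01, 0.38], [-0.02, 0.5], [-0.05, 0.62]]
290
[[-0.05, 0.12], [-0.12, 0.23], [-0.19, 0.34], [-0.27, 0.43], [-0.36, 0.52]]
320
[[-0.1, 0.07], [-0.21, 0.14], [-0.33, 0.19], [-0.45, 0.23], [-0.57, 0.26]]
350
[[-0.13, 0.02], [-0.25, 0.02], [-0.38, 0.01], [-0.5, -0.02], [-0.62, -0.05]]
```

Request:
{"op": "move_arm", "data": {
  "series": [
    {"linear": [-0.04, 0, 0], "turn": [0, 0, 0], "fingers": 0},
    {"linear": [-0.11, 0, 0], "turn": [0, 0, 0], "fingers": 0},
    {"linear": [-0.19, -0.01, 0], "turn": [0, 0, 0], "fingers": 0},
    {"linear": [-0.29, -0.04, 0], "turn": [0, 0, 0], "fingers": 0},
    {"linear": [-0.41, -0.07, 0], "turn": [0, 0, 0], "fingers": 0}
  ],
  "squeeze": 35
}}

```text
clock: 4.03
ee_pos: [0.6004, 0.1253, 0.1197]
orientation: [-0.032, 0.999, 0.001, 0.001]
force: [-0.5, 0.4, 7.5]
grip_width: 0.0245
```

Request:
{"op": "move_arm", "data": {
  "series": [
    {"linear": [-0.12, -0.05, 0], "turn": [0, 0, 0], "fingers": 0},
    {"linear": [-0.23, -0.11, 0], "turn": [0, 0, 0], "fingers": 0},
    {"linear": [-0.33, -0.19, 0], "turn": [0, 0, 0], "fingers": 0},
    {"linear": [-0.43, -0.27, 0], "turn": [0, 0, 0], "fingers": 0},
    {"linear": [-0.52, -0.36, 0], "turn": [0, 0, 0], "fingers": 0}
  ]
}}

```text
clock: 4.65
ee_pos: [0.6328, 0.1058, 0.1197]
orientation: [-0.032, 0.999, 0.001, 0.001]
force: [-2.9, 2.5, 7.8]
grip_width: 0.0247
```

Request:
{"op": "move_arm", "data": {
  "series": [
    {"linear": [-0.07, -0.1, 0], "turn": [0, 0, 0], "fingers": 0},
    {"linear": [-0.14, -0.21, 0], "turn": [0, 0, 0], "fingers": 0},
    {"linear": [-0.19, -0.33, 0], "turn": [0, 0, 0], "fingers": 0},
    {"linear": [-0.23, -0.45, 0], "turn": [0, 0, 0], "fingers": 0},
    {"linear": [-0.26, -0.57, 0], "turn": [0, 0, 0], "fingers": 0}
  ]
}}

```text
clock: 5.28
ee_pos: [0.6506, 0.0743, 0.1198]
orientation: [-0.032, 0.999, 0.002, 0.001]
force: [-1.5, 7.9, 6.1]
grip_width: 0.0246
```

Request:
{"op": "move_arm", "data": {
  "series": [
    {"linear": [-0.02, -0.12, 0], "turn": [0, 0, 0], "fingers": 0},
    {"linear": [-0.02, -0.25, 0], "turn": [0, 0, 0], "fingers": 0},
    {"linear": [-0.01, -0.38, 0], "turn": [0, 0, 0], "fingers": 0},
    {"linear": [0.02, -0.5, 0], "turn": [0, 0, 0], "fingers": 0},
    {"linear": [0.05, -0.62, 0], "turn": [0, 0, 0], "fingers": 0}
  ]
}}

```text
clock: 5.9
ee_pos: [0.6512, 0.0389, 0.1198]
orientation: [-0.033, 0.999, 0.002, 0.002]
force: [1.1, 11.5, 3.7]
grip_width: 0.0243
```

Request:
{"op": "move_arm", "data": {
  "series": [
    {"linear": [0.05, -0.12, 0], "turn": [0, 0, 0], "fingers": 0},
    {"linear": [0.12, -0.23, 0], "turn": [0, 0, 0], "fingers": 0},
    {"linear": [0.19, -0.33, 0], "turn": [0, 0, 0], "fingers": 0},
    {"linear": [0.27, -0.43, 0], "turn": [0, 0, 0], "fingers": 0},
    {"linear": [0.36, -0.51, 0], "turn": [0, 0, 0], "fingers": 0}
  ]
}}

```text
clock: 6.52
ee_pos: [0.6338, 0.0064, 0.12]
orientation: [-0.033, 0.999, 0.002, 0.005]
force: [9.3, 10.2, -0.7]
grip_width: 0.0246
```

Request:
{"op": "move_arm", "data": {
  "series": [
    {"linear": [0.1, -0.08, 0], "turn": [0, 0, 0], "fingers": 0},
    {"linear": [0.21, -0.15, 0], "turn": [0, 0, 0], "fingers": 0},
    {"linear": [0.33, -0.2, 0], "turn": [0, 0, 0], "fingers": 0},
    {"linear": [0.45, -0.24, 0], "turn": [0, 0, 0], "fingers": 0},
    {"linear": [0.57, -0.27, 0], "turn": [0, 0, 0], "fingers": 0}
  ]
}}

```text
clock: 7.15
ee_pos: [0.5998, -0.0144, 0.1198]
orientation: [-0.032, 0.999, 0.001, 0.004]
force: [5.0, 5.6, 2.4]
grip_width: 0.0247
```

Request:
{"op": "move_arm", "data": {
  "series": [
    {"linear": [0.13, -0.01, 0], "turn": [0, 0, 0], "fingers": 0},
    {"linear": [0.25, -0.01, 0], "turn": [0, 0, 0], "fingers": 0},
    {"linear": [0.38, 0.0, 0], "turn": [0, 0, 0], "fingers": 0},
    {"linear": [0.5, 0.03, 0], "turn": [0, 0, 0], "fingers": 0},
    {"linear": [0.62, 0.07, 0], "turn": [0, 0, 0], "fingers": 0}
  ]
}}

```text
clock: 7.78
ee_pos: [0.5588, -0.0135, 0.1196]
orientation: [-0.031, 1.0, 0.0, 0.0]
force: [-4.9, 3.6, 13.9]
grip_width: 0.0245
```

Request:
{"op": "move_arm", "data": {
  "series": [
    {"linear": [0.12, 0.05, 0], "turn": [0, 0, 0], "fingers": 0},
    {"linear": [0.23, 0.11, 0], "turn": [0, 0, 0], "fingers": 0},
    {"linear": [0.33, 0.18, 0], "turn": [0, 0, 0], "fingers": 0},
    {"linear": [0.43, 0.26, 0], "turn": [0, 0, 0], "fingers": 0},
    {"linear": [0.52, 0.35, 0], "turn": [0, 0, 0], "fingers": 0}
  ]
}}

```text
clock: 8.4
ee_pos: [0.5262, 0.0074, 0.1196]
orientation: [-0.032, 0.999, 0.001, 0.0]
force: [-4.0, 9.8, 13.4]
grip_width: 0.0249
```

Request:
{"op": "move_arm", "data": {
  "series": [
    {"linear": [0.07, 0.11, 0], "turn": [0, 0, 0], "fingers": 0},
    {"linear": [0.14, 0.21, 0], "turn": [0, 0, 0], "fingers": 0},
    {"linear": [0.19, 0.33, 0], "turn": [0, 0, 0], "fingers": 0},
    {"linear": [0.23, 0.45, 0], "turn": [0, 0, 0], "fingers": 0},
    {"linear": [0.26, 0.57, 0], "turn": [0, 0, 0], "fingers": 0}
  ]
}}

```text
clock: 9.02
ee_pos: [0.5098, 0.0403, 0.1196]
orientation: [-0.032, 0.999, 0.001, 0.002]
force: [0.1, 7.3, 10.0]
grip_width: 0.0249
```

Request:
{"op": "move_arm", "data": {
  "series": [
    {"linear": [0.02, 0.13, 0], "turn": [0, 0, 0], "fingers": 0},
    {"linear": [0.02, 0.25, 0], "turn": [0, 0, 0], "fingers": 0},
    {"linear": [0.01, 0.38, 0], "turn": [0, 0, 0], "fingers": 0},
    {"linear": [-0.02, 0.5, 0], "turn": [0, 0, 0], "fingers": 0},
    {"linear": [-0.05, 0.62, 0], "turn": [0, 0, 0], "fingers": 0}
  ]
}}

```text
clock: 9.65
ee_pos: [0.5111, 0.0764, 0.1196]
orientation: [-0.032, 0.999, 0.001, 0.002]
force: [1.3, 1.7, 9.1]
grip_width: 0.0246
```

Request:
{"op": "move_arm", "data": {
  "series": [
    {"linear": [-0.05, 0.12, 0], "turn": [0, 0, 0], "fingers": 0},
    {"linear": [-0.12, 0.23, 0], "turn": [0, 0, 0], "fingers": 0},
    {"linear": [-0.19, 0.34, 0], "turn": [0, 0, 0], "fingers": 0},
    {"linear": [-0.27, 0.43, 0], "turn": [0, 0, 0], "fingers": 0},
    {"linear": [-0.36, 0.52, 0], "turn": [0, 0, 0], "fingers": 0}
  ]
}}

```text
clock: 10.28
ee_pos: [0.5302, 0.1078, 0.1196]
orientation: [-0.031, 1.0, 0.0, 0.001]
force: [0.2, -2.2, 10.3]
grip_width: 0.0249
```

Request:
{"op": "move_arm", "data": {
  "series": [
    {"linear": [-0.1, 0.07, 0], "turn": [0, 0, 0], "fingers": 0},
    {"linear": [-0.21, 0.14, 0], "turn": [0, 0, 0], "fingers": 0},
    {"linear": [-0.33, 0.19, 0], "turn": [0, 0, 0], "fingers": 0},
    {"linear": [-0.45, 0.23, 0], "turn": [0, 0, 0], "fingers": 0},
    {"linear": [-0.57, 0.26, 0], "turn": [0, 0, 0], "fingers": 0}
  ]
}}

```text
clock: 10.9
ee_pos: [0.5628, 0.1258, 0.1196]
orientation: [-0.031, 1.0, 0.0, 0.001]
force: [-2.3, 0.3, 11.6]
grip_width: 0.0248
```

```bash
python3 - <<'E'
from h import *
s=telemetry.state();print(s['ee_pos'],s['force'],s['clock'])
im=snapshot('top');cv2.imwrite('pics/t4.png',im[:,:,::-1]);cv2.imwrite('pics/t4z.png',cv2.resize(im[120:260,340:500,::-1],None,fx=4,fy=4,interpolation=cv2.INTER_CUBIC))
E
```

```text
[0.56284135 0.12581693 0.11963073] [-2.28499991  0.30032916 11.64692137] 10.9
```

View pics/t4z.png

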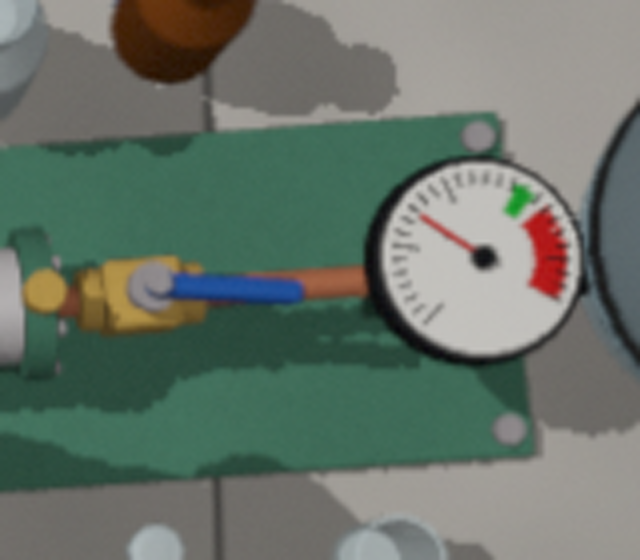

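Request:
{"op": "move_arm", "data": {
  "series": [
    {"linear": [-0.13, 0.02, 0], "turn": [0, 0, 0], "fingers": 0},
    {"linear": [-0.25, 0.02, 0], "turn": [0, 0, 0], "fingers": 0},
    {"linear": [-0.38, 0.01, 0], "turn": [0, 0, 0], "fingers": 0},
    {"linear": [-0.5, -0.02, 0], "turn": [0, 0, 0], "fingers": 0},
    {"linear": [-0.62, -0.05, 0], "turn": [0, 0, 0], "fingers": 0}
  ]
}}

```text
clock: 11.58
ee_pos: [0.6002, 0.1254, 0.1197]
orientation: [-0.032, 1.0, 0.0, 0.001]
force: [-2.6, 0.6, 10.3]
grip_width: 0.0246
```

Request:
{"op": "move_arm", "data": {
  "series": [
    {"linear": [-0.12, -0.05, 0], "turn": [0, 0, 0], "fingers": 0},
    {"linear": [-0.23, -0.11, 0], "turn": [0, 0, 0], "fingers": 0},
    {"linear": [-0.33, -0.19, 0], "turn": [0, 0, 0], "fingers": 0},
    {"linear": [-0.43, -0.27, 0], "turn": [0, 0, 0], "fingers": 0},
    {"linear": [-0.52, -0.36, 0], "turn": [0, 0, 0], "fingers": 0}
  ]
}}

```text
clock: 12.2
ee_pos: [0.6325, 0.1062, 0.1197]
orientation: [-0.032, 0.999, 0.001, 0.001]
force: [-2.4, 2.4, 10.2]
grip_width: 0.0245
```

Request:
{"op": "move_arm", "data": {
  "series": [
    {"linear": [-0.07, -0.1, 0], "turn": [0, 0, 0], "fingers": 0},
    {"linear": [-0.14, -0.21, 0], "turn": [0, 0, 0], "fingers": 0},
    {"linear": [-0.19, -0.33, 0], "turn": [0, 0, 0], "fingers": 0},
    {"linear": [-0.23, -0.45, 0], "turn": [0, 0, 0], "fingers": 0},
    {"linear": [-0.26, -0.57, 0], "turn": [0, 0, 0], "fingers": 0}
  ]
}}

```text
clock: 12.82
ee_pos: [0.6505, 0.0747, 0.1197]
orientation: [-0.032, 0.999, 0.001, 0.001]
force: [-0.8, 7.3, 8.2]
grip_width: 0.0247
```

Request:
{"op": "move_arm", "data": {
  "series": [
    {"linear": [-0.02, -0.12, 0], "turn": [0, 0, 0], "fingers": 0},
    {"linear": [-0.02, -0.25, 0], "turn": [0, 0, 0], "fingers": 0},
    {"linear": [-0.01, -0.38, 0], "turn": [0, 0, 0], "fingers": 0},
    {"linear": [0.02, -0.5, 0], "turn": [0, 0, 0], "fingers": 0},
    {"linear": [0.05, -0.62, 0], "turn": [0, 0, 0], "fingers": 0}
  ]
}}

```text
clock: 13.45
ee_pos: [0.6512, 0.0392, 0.1198]
orientation: [-0.033, 0.999, 0.002, 0.003]
force: [3.1, 12.1, 4.6]
grip_width: 0.0247
```

Request:
{"op": "move_arm", "data": {
  "series": [
    {"linear": [0.05, -0.12, 0], "turn": [0, 0, 0], "fingers": 0},
    {"linear": [0.12, -0.23, 0], "turn": [0, 0, 0], "fingers": 0},
    {"linear": [0.19, -0.33, 0], "turn": [0, 0, 0], "fingers": 0},
    {"linear": [0.27, -0.43, 0], "turn": [0, 0, 0], "fingers": 0},
    {"linear": [0.36, -0.51, 0], "turn": [0, 0, 0], "fingers": 0}
  ]
}}

```text
clock: 14.08
ee_pos: [0.6339, 0.0065, 0.1199]
orientation: [-0.033, 0.999, 0.002, 0.005]
force: [11.7, 8.4, -0.9]
grip_width: 0.0246
```

Request:
{"op": "move_arm", "data": {
  "series": [
    {"linear": [0.1, -0.08, 0], "turn": [0, 0, 0], "fingers": 0},
    {"linear": [0.21, -0.15, 0], "turn": [0, 0, 0], "fingers": 0},
    {"linear": [0.33, -0.2, 0], "turn": [0, 0, 0], "fingers": 0},
    {"linear": [0.45, -0.24, 0], "turn": [0, 0, 0], "fingers": 0},
    {"linear": [0.57, -0.27, 0], "turn": [0, 0, 0], "fingers": 0}
  ]
}}

```text
clock: 14.7
ee_pos: [0.5996, -0.0144, 0.1198]
orientation: [-0.032, 0.999, 0.0, 0.004]
force: [5.6, 2.5, 3.5]
grip_width: 0.025
```

Request:
{"op": "move_arm", "data": {
  "series": [
    {"linear": [0.13, -0.01, 0], "turn": [0, 0, 0], "fingers": 0},
    {"linear": [0.25, -0.01, 0], "turn": [0, 0, 0], "fingers": 0},
    {"linear": [0.38, 0.0, 0], "turn": [0, 0, 0], "fingers": 0},
    {"linear": [0.5, 0.03, 0], "turn": [0, 0, 0], "fingers": 0},
    {"linear": [0.62, 0.07, 0], "turn": [0, 0, 0], "fingers": 0}
  ]
}}

```text
clock: 15.32
ee_pos: [0.5586, -0.0135, 0.1196]
orientation: [-0.031, 1.0, 0.0, 0.0]
force: [-4.2, 1.5, 14.8]
grip_width: 0.0244
```

Request:
{"op": "move_arm", "data": {
  "series": [
    {"linear": [0.12, 0.05, 0], "turn": [0, 0, 0], "fingers": 0},
    {"linear": [0.23, 0.11, 0], "turn": [0, 0, 0], "fingers": 0},
    {"linear": [0.33, 0.18, 0], "turn": [0, 0, 0], "fingers": 0},
    {"linear": [0.43, 0.26, 0], "turn": [0, 0, 0], "fingers": 0},
    {"linear": [0.52, 0.35, 0], "turn": [0, 0, 0], "fingers": 0}
  ]
}}

```text
clock: 15.95
ee_pos: [0.5259, 0.0078, 0.1196]
orientation: [-0.032, 0.999, 0.001, 0.0]
force: [-3.9, 8.6, 13.7]
grip_width: 0.0247
```

Request:
{"op": "move_arm", "data": {
  "series": [
    {"linear": [0.07, 0.11, 0], "turn": [0, 0, 0], "fingers": 0},
    {"linear": [0.14, 0.21, 0], "turn": [0, 0, 0], "fingers": 0},
    {"linear": [0.19, 0.33, 0], "turn": [0, 0, 0], "fingers": 0},
    {"linear": [0.23, 0.45, 0], "turn": [0, 0, 0], "fingers": 0},
    {"linear": [0.26, 0.57, 0], "turn": [0, 0, 0], "fingers": 0}
  ]
}}

```text
clock: 16.58
ee_pos: [0.5096, 0.0408, 0.1196]
orientation: [-0.032, 0.999, 0.001, 0.001]
force: [-1.1, 6.2, 11.6]
grip_width: 0.0243
```

Request:
{"op": "move_arm", "data": {
  "series": [
    {"linear": [0.02, 0.13, 0], "turn": [0, 0, 0], "fingers": 0},
    {"linear": [0.02, 0.25, 0], "turn": [0, 0, 0], "fingers": 0},
    {"linear": [0.01, 0.38, 0], "turn": [0, 0, 0], "fingers": 0},
    {"linear": [-0.02, 0.5, 0], "turn": [0, 0, 0], "fingers": 0},
    {"linear": [-0.05, 0.62, 0], "turn": [0, 0, 0], "fingers": 0}
  ]
}}

```text
clock: 17.2
ee_pos: [0.5112, 0.0769, 0.1196]
orientation: [-0.032, 0.999, 0.001, 0.002]
force: [2.0, 1.3, 9.3]
grip_width: 0.0245
```

Request:
{"op": "move_arm", "data": {
  "series": [
    {"linear": [-0.05, 0.12, 0], "turn": [0, 0, 0], "fingers": 0},
    {"linear": [-0.12, 0.23, 0], "turn": [0, 0, 0], "fingers": 0},
    {"linear": [-0.19, 0.34, 0], "turn": [0, 0, 0], "fingers": 0},
    {"linear": [-0.27, 0.43, 0], "turn": [0, 0, 0], "fingers": 0},
    {"linear": [-0.36, 0.52, 0], "turn": [0, 0, 0], "fingers": 0}
  ]
}}

```text
clock: 17.82
ee_pos: [0.5304, 0.1081, 0.1196]
orientation: [-0.031, 1.0, -0.0, 0.001]
force: [1.5, -2.2, 10.8]
grip_width: 0.0245
```

Request:
{"op": "move_arm", "data": {
  "series": [
    {"linear": [-0.1, 0.07, 0], "turn": [0, 0, 0], "fingers": 0},
    {"linear": [-0.21, 0.14, 0], "turn": [0, 0, 0], "fingers": 0},
    {"linear": [-0.33, 0.19, 0], "turn": [0, 0, 0], "fingers": 0},
    {"linear": [-0.45, 0.23, 0], "turn": [0, 0, 0], "fingers": 0},
    {"linear": [-0.57, 0.26, 0], "turn": [0, 0, 0], "fingers": 0}
  ]
}}

```text
clock: 18.45
ee_pos: [0.5629, 0.126, 0.1196]
orientation: [-0.031, 1.0, 0.0, 0.001]
force: [-2.5, -1.1, 11.8]
grip_width: 0.0246
```

```bash
python3 tab.py 72.5 350,354,357,359,360; python3 - <<'E'
from h import *
s=telemetry.state();print(s['ee_pos'],s['force'],s['clock'])
im=snapshot('top');cv2.imwrite('pics/t5z.png',cv2.resize(im[120:260,340:500,::-1],None,fx=4,fy=4,interpolation=cv2.INTER_CUBIC))
E
```

```text
[[-0.08, 0.01], [-0.15, 0.02], [-0.19, 0.02], [-0.21, 0.02]]
[0.56290031 0.12602888 0.11963648] [-2.49592073 -1.09853425 11.83773276] 18.45
```

View pics/t5z.png

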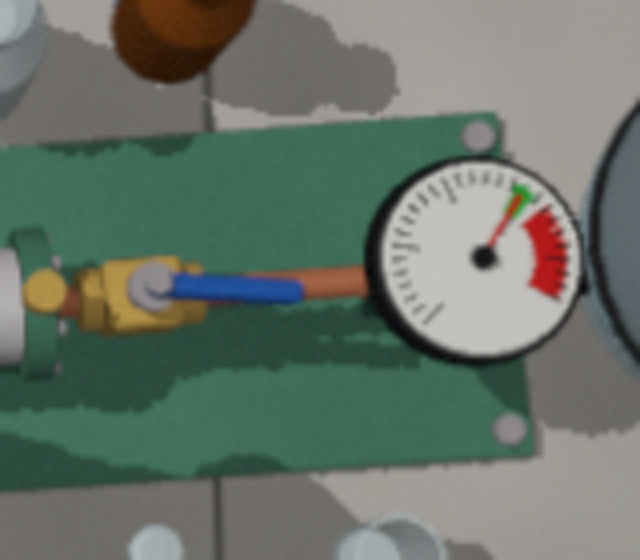

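Request:
{"op": "move_arm", "data": {
  "series": [
    {"linear": [-0.08, 0.01, 0], "turn": [0, 0, 0], "fingers": 0},
    {"linear": [-0.15, 0.02, 0], "turn": [0, 0, 0], "fingers": 0},
    {"linear": [-0.19, 0.02, 0], "turn": [0, 0, 0], "fingers": 0},
    {"linear": [-0.21, 0.02, 0], "turn": [0, 0, 0], "fingers": 0},
    {"linear": [-0.21, 0.02, 0], "turn": [0, 0, 0], "fingers": 0}
  ]
}}

```text
clock: 19.12
ee_pos: [0.5755, 0.128, 0.1196]
orientation: [-0.031, 1.0, 0.0, 0.001]
force: [-1.0, 0.2, 9.3]
grip_width: 0.0244
```

Request:
{"op": "move_arm", "data": {
  "series": [
    {"linear": [0, 0, 0], "turn": [0, 0, 0], "fingers": 30},
    {"linear": [0, 0, 0], "turn": [0, 0, 0], "fingers": 50},
    {"linear": [0, 0, 0], "turn": [0, 0, 0], "fingers": 75},
    {"linear": [0, 0, 0], "turn": [0, 0, 0], "fingers": 90},
    {"linear": [0, 0, 0], "turn": [0, 0, 0], "fingers": 90}
  ]
}}

```text
clock: 19.75
ee_pos: [0.5747, 0.1281, 0.118]
orientation: [-0.031, 1.0, -0.0, -0.0]
force: [-0.4, -0.6, -0.7]
grip_width: 0.0767
```

```bash
python3 - <<'E'
from h import *
s=telemetry.state();print(s['ee_pos'],s['force'],s['clock'],s['grip_width'])
im=snapshot('top');cv2.imwrite('pics/t6.png',im[:,:,::-1]);cv2.imwrite('pics/t6z.png',cv2.resize(im[120:260,340:500,::-1],None,fx=4,fy=4,interpolation=cv2.INTER_CUBIC))
E
```

```text
[0.57466231 0.12812819 0.11800888] [-0.43541272 -0.64323437 -0.7376949 ] 19.75 0.07668944154348942
```

View pics/t6z.png

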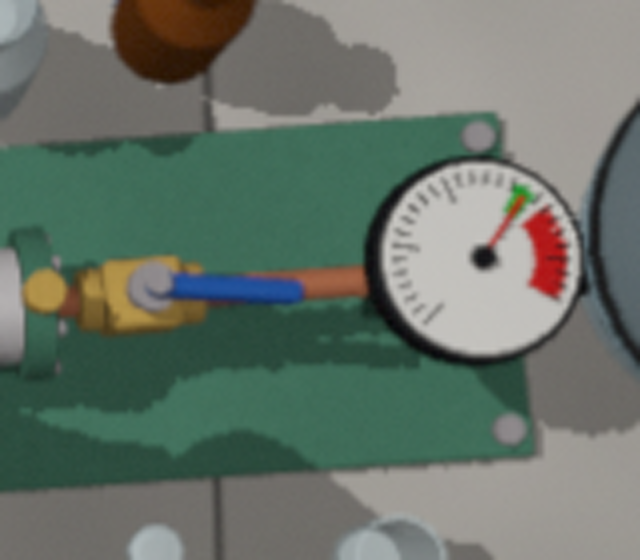

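Request:
{"op": "move_arm", "data": {
  "series": [
    {"linear": [0, 0, -0.5], "turn": [0, 0, 0], "fingers": 90},
    {"linear": [0, 0, -1.2], "turn": [0, 0, 0], "fingers": 90},
    {"linear": [0, 0, -1.95], "turn": [0, 0, 0], "fingers": 80},
    {"linear": [-0.05, -0.8, -1.95], "turn": [0, 0, 0.3], "fingers": 40},
    {"linear": [-0.12, -1.7, -1.95], "turn": [0, 0, 0.6], "fingers": 0}
  ]
}}

```text
clock: 20.42
ee_pos: [0.5886, 0.0268, 0.2359]
orientation: [-0.006, 1.0, 0.0, 0.001]
force: [0.7, -0.2, -1.0]
grip_width: 0.0331
```

Request:
{"op": "move_arm", "data": {
  "series": [
    {"linear": [-0.07, -1.0, 0], "turn": [0, 0, 0.2], "fingers": 0},
    {"linear": [-0.14, -2.0, 0], "turn": [0, 0, 0.4], "fingers": 0},
    {"linear": [-0.21, -3.0, 0], "turn": [0, 0, 0.6], "fingers": 0},
    {"linear": [-0.2, -4.0, 0], "turn": [0, 0, 0.7], "fingers": 0},
    {"linear": [-0.15, -4.9, 0], "turn": [0, 0, 0.7], "fingers": 0}
  ]
}}

```text
clock: 21.05
ee_pos: [0.6001, -0.2693, 0.2349]
orientation: [0.026, 1.0, -0.0, -0.0]
force: [1.0, -0.5, 0.2]
grip_width: -0.0
```

Request:
{"op": "move_arm", "data": {
  "series": [
    {"linear": [0, 0, 0], "turn": [0, 0, 0], "fingers": 0},
    {"linear": [0, 0, 0], "turn": [0, 0, 0], "fingers": 0}
  ]
}}

```text
clock: 21.3
ee_pos: [0.6003, -0.2665, 0.2348]
orientation: [0.025, 1.0, 0.0, -0.0]
force: [0.1, 0.4, -0.1]
grip_width: -0.0003
```

```bash
python3 - <<'E'
from h import *
import pickle
s=telemetry.state();print(s['ee_pos'],s['orientation'],s['force'],s['clock'],s['grip_width'],s['qpos'])
W=camera_info('wrist');pickle.dump(W,open('w7.pkl','wb'))
for n in ('wrist','top','scene'):
  im=snapshot(n);cv2.imwrite(f'pics/{n}7.png',im[:,:,::-1])
E
```

```text
[ 0.60029395 -0.26645372  0.2347738 ] [ 2.53805010e-02  9.99677754e-01  4.15936723e-04 -2.14998973e-04] [ 0.14253685  0.43014906 -0.06921054] 21.3 -0.0002727879211228054 [ 0.26577205  0.4905841   0.09919979  1.74212463 -0.05984314  0.91247227
  1.91003621]
```

View pics/wrist7.png

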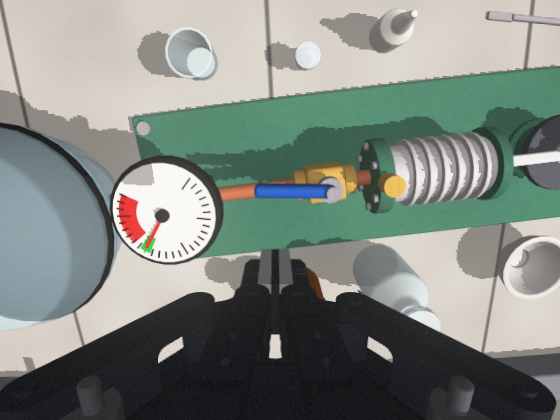

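View pics/scene7.png

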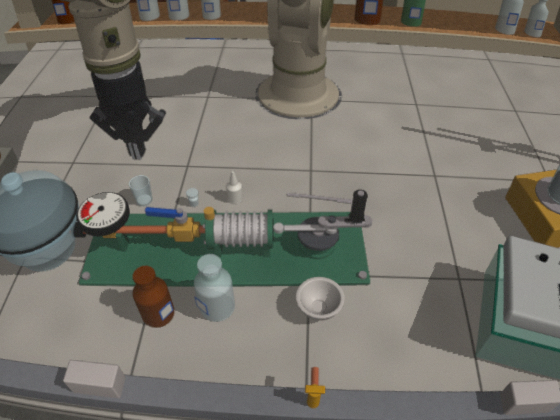

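```bash
python3 - <<'E'
from h import *
import pickle
np.set_printoptions(precision=4,suppress=True)
W=pickle.load(open('w7.pkl','rb'));T=camera_info('top');S=camera_info('scene')
im=cv2.imread('pics/wrist7.png');hsv=cv2.cvtColor(im,cv2.COLOR_BGR2HSV)
def blob(f,roi):
    im=cv2.imread(f);h=cv2.cvtColor(im,cv2.COLOR_BGR2HSV);m=cv2.inRange(h,(108,120,40),(128,255,255))
    n,l,s,c=cv2.connectedComponentsWithStats(m);
    for i in range(1,n):
        if s[i,4]>60:
            ys,xs=np.where(l==i);r=cv2.minAreaRect(np.stack([xs,ys],1).astype(np.float32));print(f,s[i],c[i],r,cv2.boxPoints(r).round(1).tolist())
for n in('wrist','top','scene'): blob(f'pics/{n}7.png',0)
cv2.imwrite('pics/w7z.png',cv2.resize(im[140:240,220:380],None,fx=5,fy=5,interpolation=cv2.INTER_CUBIC))
E
```

```text
pics/wrist7.png [255 184  78  14 998] [291.1593 190.484 ] ((293.5, 190.49998474121094), (76.99998474121094, 12.999998092651367), 0.0) [[255.0, 197.0], [255.0, 184.0], [332.0, 184.0], [332.0, 197.0]]
pics/top7.png [382 189  34   7 177] [398.5367 191.887 ] ((398.6031188964844, 191.8502197265625), (32.99811553955078, 5.988316059112549), 3.5763344764709473) [[381.8999938964844, 193.8000030517578], [382.29998779296875, 187.8000030517578], [415.29998779296875, 189.89999389648438], [414.8999938964844, 195.89999389648438]]
pics/scene7.png [146 208  36  10 245] [161.8408 212.2082] ((163.4310302734375, 212.32760620117188), (35.460426330566406, 7.723230361938477), 4.763640880584717) [[145.39999389648438, 214.6999969482422], [146.10000610351562, 207.0], [181.39999389648438, 210.0], [180.8000030517578, 217.60000610351562]]
```

View pics/w7z.png

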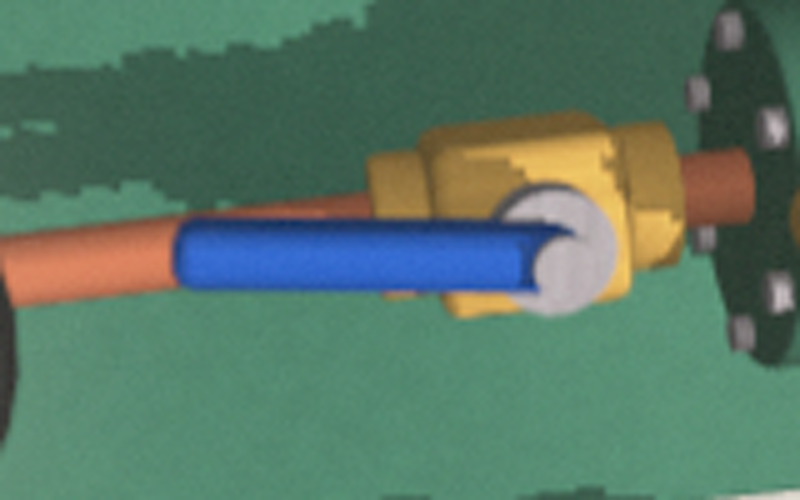

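View pics/top7.png

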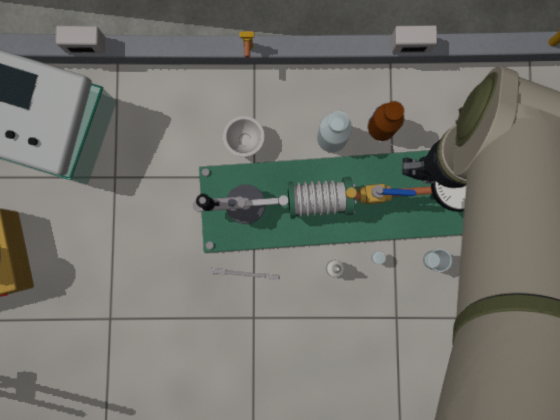

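```bash
python3 - <<'E'
from h import *
import pickle
np.set_printoptions(precision=4,suppress=True)
W=pickle.load(open('w7.pkl','rb'));T=camera_info('top');S=camera_info('scene')
w=lambda x,y:(x/5-.4+220,y/5-.4+140)
print('tip z.119 W',plane(W,w(178,255),.119),'T',plane(T,(415.2,192.9),.119),'S',plane(S,(145.5,210.5),.119))
print('tri tip',tri([(T,(415.2,192.9)),(W,w(178,255)),(S,(145.5,210.5))]),tri([(T,(415.2,192.9)),(W,w(178,255))]))
st=w(572,272)
print('stem top',tri([(T,(377.6,190.6)),(W,st)]),plane(W,st,.121))
print('edge +x W',plane(W,(280,197.2),.119),'edge -x',plane(W,(280,183.6),.119))
print('edge +x T',plane(T,(398.7,188.9),.119),plane(T,(398.7,194.8),.119))
print('TCP',telemetry.state()['ee_pos'],'proj tcp in wrist',proj(W,telemetry.state()['ee_pos']),'top',proj(T,telemetry.state()['ee_pos']))
E
```

```text
tip z.119 W [ 0.5923 -0.2864  0.119 ] T [ 0.5898 -0.2846  0.119 ] S [ 0.6012 -0.2796  0.119 ]
tri tip (array([ 0.5925, -0.2861,  0.1094]), [0.0018, 0.0021, 0.0021]) (array([ 0.5915, -0.286 ,  0.1165]), [0.0015, 0.0015])
stem top (array([ 0.598 , -0.2132,  0.113 ]), [0.0026, 0.0026]) [ 0.5986 -0.2153  0.121 ]
edge +x W [ 0.5996 -0.2642  0.119 ] edge -x [ 0.587  -0.2636  0.119 ]
edge +x T [ 0.5978 -0.2526  0.119 ] [ 0.5861 -0.2524  0.119 ]
TCP [ 0.6008 -0.2652  0.2351] proj tcp in wrist [281.647  248.0838] top [421.5904 177.9224]
```

```bash
python3 - <<'E'
import cv2
a=cv2.imread('pics/top7.png');cv2.imwrite('pics/t7z.png',cv2.resize(a[130:220,370:490],None,fx=6,fy=6,interpolation=cv2.INTER_CUBIC))
E
```

```text
(no output)
```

View pics/t7z.png

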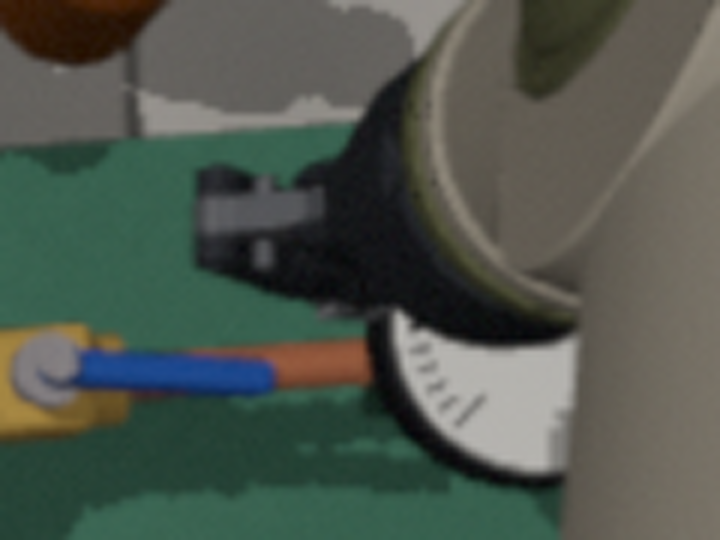

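```bash
python3 - <<'E'
from h import *
np.set_printoptions(precision=4,suppress=True)
T=camera_info('top');S=camera_info('scene')
e=np.array([.6003,-.2665,.2348])
print('scene',proj(S,e),'top',proj(T,e))
for dz in (0,.02,.04,.08): print(dz,proj(T,e+[0.011,.0145,dz]),proj(T,e+[-.011,.0145,dz]),proj(S,e+[0,0,dz]))
a=cv2.imread('pics/scene7.png');cv2.imwrite('pics/s7z.png',cv2.resize(a[90:240,80:230],None,fx=4,fy=4,interpolation=cv2.INTER_CUBIC))
E
```

```text
scene [139.5405 165.8318] top [422.337  178.2568]
0 [413.7372 172.0351] [414.0751 184.5706] [139.5405 165.8318]
0.02 [416.8498 170.0133] [417.2015 182.8398] [137.1735 157.2445]
0.04 [420.1133 167.8939] [420.4797 181.0252] [134.7447 148.3708]
0.08 [427.1394 163.3321] [427.5382 177.1194] [129.698  129.7216]
```

View pics/s7z.png

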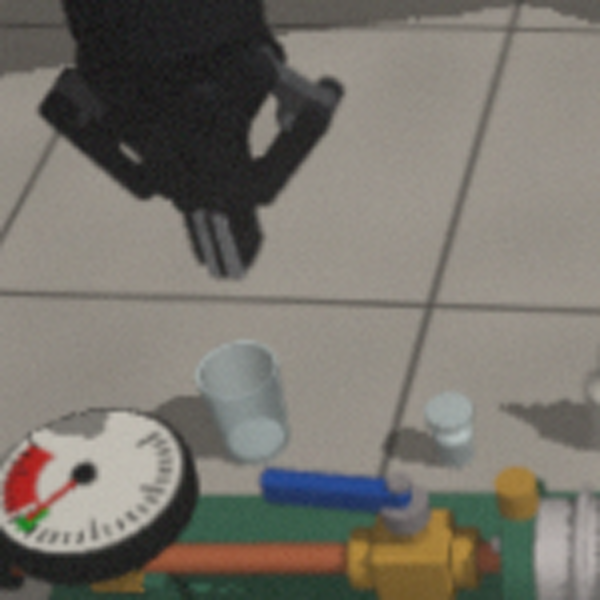

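```bash
python3 - <<'E'
from h import *
import pickle
np.set_printoptions(precision=1,suppress=True)
W=pickle.load(open('w7.pkl','rb'));S=camera_info('scene')
e=np.array([.6003,-.2665,.2348])
for dz in (0,.017):
  for dx in (-.011,0,.011): print(dz,dx,proj(W,e+[dx,0,dz]),proj(S,e+[dx,0,dz]))
a=cv2.imread('pics/wrist7.png');cv2.imwrite('pics/w7f.png',cv2.resize(a[225:345,195:355],None,fx=5,fy=5,interpolation=cv2.INTER_CUBIC))
E
```

```text
0 -0.011 [278.3 228.6] [141.2 161.7]
0 0 [279.2 247.1] [139.5 165.8]
0 0.011 [280.1 264.9] [137.9 170. ]
0.017 -0.011 [278.6 239.8] [139.2 154.4]
0.017 0 [279.6 260. ] [137.5 158.6]
0.017 0.011 [280.6 279.3] [135.8 162.8]
```

View pics/w7f.png

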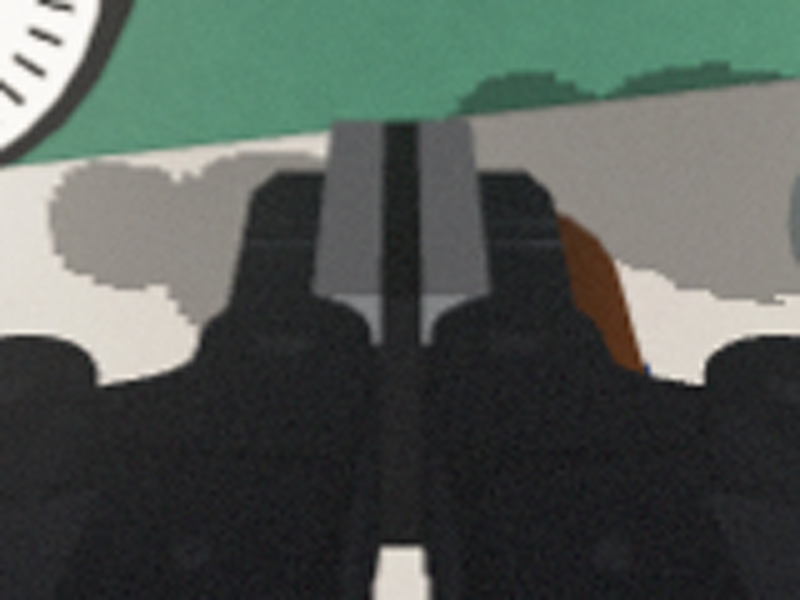

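Request:
{"op": "move_arm", "data": {
  "series": [
    {"linear": [-0.3, 0, 0], "turn": [0, 0, 0], "fingers": 0},
    {"linear": [-0.49, 0, 0.3], "turn": [0, 0, 0], "fingers": 0},
    {"linear": [-0.49, 0, 1.0], "turn": [0, 0, 0], "fingers": 0},
    {"linear": [-0.49, 0, 1.7], "turn": [0, 0, 0], "fingers": 0},
    {"linear": [-0.49, 0, 2.17], "turn": [0, 0, 0], "fingers": 0}
  ]
}}

```text
clock: 22.08
ee_pos: [0.6288, -0.267, 0.1015]
orientation: [0.025, 1.0, 0.001, -0.001]
force: [0.1, -0.3, -0.1]
grip_width: 0.0001
```

Request:
{"op": "move_arm", "data": {
  "series": [
    {"linear": [0, 0, 0], "turn": [0, 0, 0], "fingers": 0}
  ]
}}

```text
clock: 22.2
ee_pos: [0.6281, -0.2669, 0.1016]
orientation: [0.025, 1.0, 0.001, -0.003]
force: [-1.1, -0.0, 0.8]
grip_width: -0.0001
```

```bash
python3 - <<'E'
from h import *
import pickle
s=telemetry.state();print(s['ee_pos'],s['orientation'],s['force'],s['clock'])
W=camera_info('wrist');pickle.dump(W,open('w8.pkl','wb'))
S=camera_info('scene')
print(proj(W,s['ee_pos']),proj(S,s['ee_pos']))
for n in ('wrist','scene'):
  im=snapshot(n);cv2.imwrite(f'pics/{n}8.png',im[:,:,::-1])
a=cv2.imread('pics/scene8.png');cv2.imwrite('pics/s8z.png',cv2.resize(a[110:260,80:230],None,fx=4,fy=4,interpolation=cv2.INTER_CUBIC))
E
```

```text
[ 0.62810559 -0.26694442  0.10162231] [ 2.47038142e-02  9.99690908e-01  9.37612670e-04 -2.63279255e-03] [-1.13902552 -0.00281199  0.84553312] 22.2
[279.20762302 247.08990525] [150.23166288 227.16278305]
```

View pics/wrist8.png

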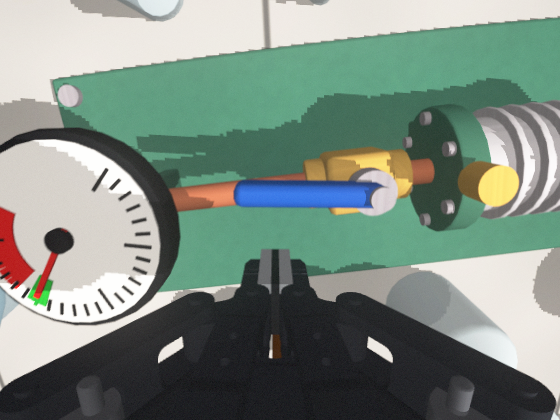

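View pics/s8z.png

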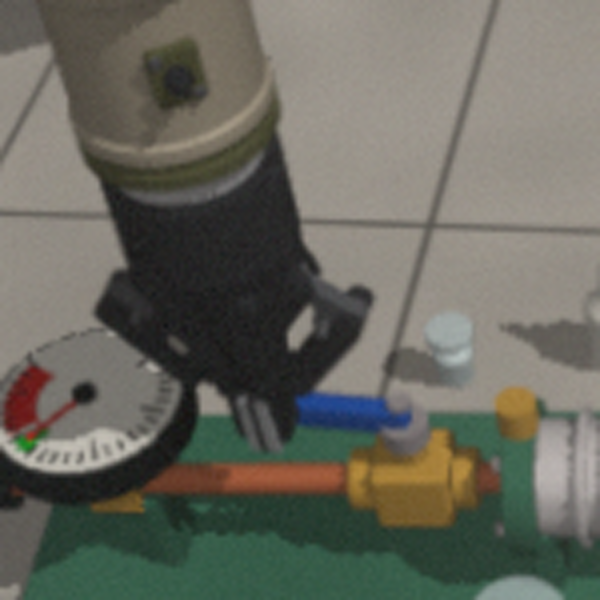

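```bash
python3 - <<'E'
from h import *
import pickle
np.set_printoptions(precision=4,suppress=True)
S=camera_info('scene');W=pickle.load(open('w8.pkl','rb'))
def atx(c,p,x):
    o,v=ray(c,p);return o+v*(x-o[0])/v[0]
for n,p in [('pipe top',(137.5,226)),('pipe mid',(137.5,229.5)),('pipe bot',(137.5,233))]: print(n,atx(S,p,.6016))
print('tip x.639',atx(S,(146.5,222),.639),'x .617',atx(S,(146.5,222),.617))
print('wrist tip near edge, x.617',atx(W,(275,250),.617),'x.628',atx(W,(275,250),.628),'.639',atx(W,(275,250),.639))
print('lever front edges S',atx(S,(160,208),.592),atx(S,(160,216),.60))
E
```

```text
pipe top [ 0.6016 -0.3064  0.0717]
pipe mid [ 0.6016 -0.3089  0.0606]
pipe bot [ 0.6016 -0.3115  0.0493]
tip x.639 [ 0.639  -0.2658  0.1291] x .617 [ 0.617  -0.2768  0.1034]
wrist tip near edge, x.617 [ 0.617  -0.2688  0.1319] x.628 [ 0.628  -0.2693  0.1058] .639 [ 0.639  -0.2698  0.0796]
lever front edges S [ 0.592  -0.2528  0.1179] [ 0.6    -0.2537  0.1035]
```

Request:
{"op": "move_arm", "data": {
  "series": [
    {"linear": [0, 0, 0.12], "turn": [0, 0, 0], "fingers": 0},
    {"linear": [0, 0, 0.24], "turn": [0, 0, 0], "fingers": 0},
    {"linear": [0.1, 0, 0.24], "turn": [0, 0, 0], "fingers": 0},
    {"linear": [0.18, 0, 0.24], "turn": [0, 0, 0], "fingers": 0},
    {"linear": [0.23, 0, 0.24], "turn": [0, 0, 0], "fingers": 0}
  ]
}}

```text
clock: 22.92
ee_pos: [0.6156, -0.268, 0.0908]
orientation: [0.025, 1.0, -0.0, 0.0]
force: [1.0, 0.2, 0.2]
grip_width: 0.0004
```

Request:
{"op": "move_arm", "data": {
  "series": [
    {"linear": [0.04, 0, 0], "turn": [0, 0, 0], "fingers": 0},
    {"linear": [0.06, 0, 0], "turn": [0, 0, 0], "fingers": 0}
  ]
}}

```text
clock: 23.18
ee_pos: [0.6123, -0.2677, 0.0906]
orientation: [0.025, 1.0, -0.0, 0.0]
force: [-0.1, 0.7, -0.3]
grip_width: -0.0003
```

Request:
{"op": "move_arm", "data": {
  "series": [
    {"linear": [0.03, 0, 0], "turn": [0, 0, 0], "fingers": 0},
    {"linear": [0.06, 0, 0], "turn": [0, 0, 0], "fingers": 0}
  ]
}}

```text
clock: 23.42
ee_pos: [0.6112, -0.2676, 0.0909]
orientation: [0.025, 1.0, -0.0, 0.002]
force: [8.8, -0.7, -4.5]
grip_width: -0.0002
```

```bash
python3 - <<'E'
from h import *
s=telemetry.state();print(s['ee_pos'],s['force'],s['clock'])
for n in ('wrist',):
  im=snapshot(n);cv2.imwrite(f'pics/{n}9.png',im[:,:,::-1])
E
```

```text
[ 0.61121748 -0.26756475  0.0908825 ] [ 8.83820467 -0.74451328 -4.4838854 ] 23.425
```

View pics/wrist9.png

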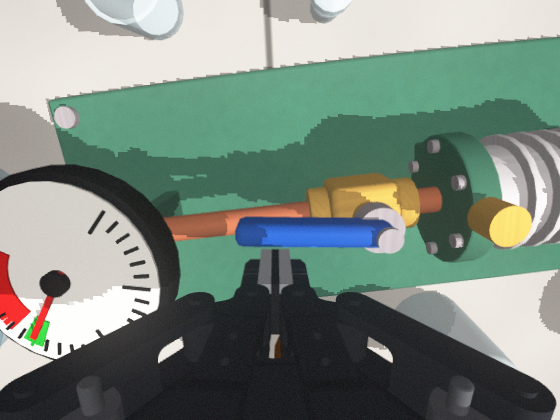

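Request:
{"op": "move_arm", "data": {
  "series": [
    {"linear": [0.05, -0.01, 0], "turn": [0, 0, 0.3], "fingers": 0},
    {"linear": [0.1, -0.02, 0], "turn": [0, 0, 0.9], "fingers": 0},
    {"linear": [0.15, -0.03, 0], "turn": [0, 0, 1.5], "fingers": 0}
  ]
}}

```text
clock: 23.85
ee_pos: [0.606, -0.2691, 0.0913]
orientation: [0.091, 0.996, -0.001, 0.006]
force: [16.7, -1.8, -9.6]
grip_width: 0.0001
```

Request:
{"op": "move_arm", "data": {
  "series": [
    {"linear": [0.05, -0.01, 0], "turn": [0, 0, 0.6], "fingers": 0},
    {"linear": [0.1, -0.02, 0], "turn": [0, 0, 1.2], "fingers": 0},
    {"linear": [0.15, -0.03, 0], "turn": [0, 0, 1.8], "fingers": 0},
    {"linear": [0.2, -0.04, 0], "turn": [0, 0, 2.4], "fingers": 0},
    {"linear": [0.25, -0.04, 0], "turn": [0, 0, 3.0], "fingers": 0}
  ]
}}

```text
clock: 24.48
ee_pos: [0.5909, -0.2693, 0.0913]
orientation: [0.22, 0.975, -0.001, 0.006]
force: [16.6, -3.8, -10.3]
grip_width: -0.0003
```

```bash
cat > st.py <<'E'
from h import *
np.set_printoptions(precision=4,suppress=True)
s=telemetry.state();q=s['orientation']
from scipy.spatial.transform import Rotation as R
M=R.from_quat(q).as_matrix()
x=np.array([.9978,.067]);y=np.array([-.067,.9978])
n=M[:2,0]; al=np.degrees(np.arctan2(n@y,-n@x))
d=s['ee_pos'][:2]-np.array([.598,-.214])
print('clock',s['clock'],'tool alpha',al,'TCP in tool axes rel stem',M[:2,0]@d,M[:2,1]@d,'force tool',M.T@s['force'], s['ee_pos'])
E
python3 st.py
```

```text
clock 24.475 tool alpha 29.255974759263175 TCP in tool axes rel stem -0.01729107892833305 -0.052987754052671046 force tool [-16.4491   3.6877  10.5228] [ 0.5909 -0.2693  0.0913]
```

Request:
{"op": "move_arm", "data": {
  "series": [
    {"linear": [0.05, -0.01, 0.01], "turn": [0, 0, 0.6], "fingers": 0},
    {"linear": [0.1, -0.02, 0.02], "turn": [0, 0, 1.2], "fingers": 0},
    {"linear": [0.15, -0.03, 0.03], "turn": [0, 0, 1.8], "fingers": 0},
    {"linear": [0.2, -0.04, 0.04], "turn": [0, 0, 2.4], "fingers": 0},
    {"linear": [0.25, -0.04, 0.04], "turn": [0, 0, 3.0], "fingers": 0}
  ]
}}

```text
clock: 25.1
ee_pos: [0.5778, -0.2665, 0.0907]
orientation: [0.346, 0.938, -0.0, 0.008]
force: [17.8, -4.9, 1.2]
grip_width: -0.0003
```

```bash
python3 st.py
```

```text
clock 25.1 tool alpha 44.28844074272612 TCP in tool axes rel stem -0.01870481267589175 -0.05310246408587514 force tool [-16.6843   7.831   -0.9281] [ 0.5778 -0.2665  0.0907]
```

Request:
{"op": "move_arm", "data": {
  "series": [
    {"linear": [0.05, -0.01, 0], "turn": [0, 0, 0.6], "fingers": 0},
    {"linear": [0.1, -0.02, 0], "turn": [0, 0, 1.2], "fingers": 0},
    {"linear": [0.15, -0.02, 0], "turn": [0, 0, 1.8], "fingers": 0},
    {"linear": [0.2, -0.02, 0], "turn": [0, 0, 2.4], "fingers": 0},
    {"linear": [0.25, -0.02, 0], "turn": [0, 0, 3.0], "fingers": 0}
  ]
}}

```text
clock: 25.72
ee_pos: [0.5648, -0.2595, 0.0907]
orientation: [0.466, 0.885, -0.0, 0.008]
force: [15.4, -9.7, 1.4]
grip_width: 0.0003
```

```bash
python3 st.py
```

```text
clock 25.725 tool alpha 59.36236758161924 TCP in tool axes rel stem -0.018679354781728115 -0.05312224180748563 force tool [-16.7082   7.1797  -1.1565] [ 0.5648 -0.2595  0.0907]
```

Request:
{"op": "move_arm", "data": {
  "series": [
    {"linear": [0.05, -0.01, 0], "turn": [0, 0, 0.6], "fingers": 0},
    {"linear": [0.1, -0.02, 0], "turn": [0, 0, 1.2], "fingers": 0},
    {"linear": [0.15, -0.02, 0], "turn": [0, 0, 1.8], "fingers": 0},
    {"linear": [0.2, -0.02, 0], "turn": [0, 0, 2.4], "fingers": 0},
    {"linear": [0.25, -0.02, 0], "turn": [0, 0, 3.0], "fingers": 0}
  ]
}}

```text
clock: 26.35
ee_pos: [0.5541, -0.2493, 0.0906]
orientation: [0.578, 0.816, -0.0, 0.008]
force: [11.4, -12.4, 2.2]
grip_width: -0.0001
```

```bash
python3 st.py
```

```text
clock 26.35 tool alpha 74.44373876404609 TCP in tool axes rel stem -0.01873058606960505 -0.05316353039724703 force tool [-15.4889   6.6429  -1.9475] [ 0.5541 -0.2493  0.0906]
```

Request:
{"op": "move_arm", "data": {
  "series": [
    {"linear": [0.04, -0.01, 0], "turn": [0, 0, 0.5], "fingers": 0},
    {"linear": [0.08, -0.02, 0], "turn": [0, 0, 1.0], "fingers": 0},
    {"linear": [0.12, -0.02, 0], "turn": [0, 0, 1.5], "fingers": 0},
    {"linear": [0.16, -0.02, 0], "turn": [0, 0, 2.0], "fingers": 0}
  ]
}}

```text
clock: 26.85
ee_pos: [0.5487, -0.2413, 0.0905]
orientation: [0.647, 0.762, -0.0, 0.007]
force: [7.9, -14.9, 4.4]
grip_width: -0.0002
```

```bash
python3 st.py
```

```text
clock 26.85 tool alpha 84.47373065289601 TCP in tool axes rel stem -0.018959039807215857 -0.053093943348402485 force tool [-16.064    5.4487  -4.1782] [ 0.5487 -0.2413  0.0905]
```

Request:
{"op": "move_arm", "data": {
  "series": [
    {"linear": [0.025, 0, 0], "turn": [0, 0, 0.3], "fingers": 0},
    {"linear": [0.05, 0, 0], "turn": [0, 0, 0.6], "fingers": 0}
  ]
}}

```text
clock: 27.1
ee_pos: [0.5474, -0.2387, 0.0905]
orientation: [0.667, 0.745, -0.001, 0.007]
force: [4.8, -15.4, 5.2]
grip_width: -0.0002
```

```bash
python3 st.py
```

```text
clock 27.1 tool alpha 87.47085524312602 TCP in tool axes rel stem -0.01891742194754467 -0.05303421600040846 force tool [-15.8917   3.0815  -4.9781] [ 0.5474 -0.2387  0.0905]
```

Near the stop: small steps now.

Request:
{"op": "move_arm", "data": {
  "series": [
    {"linear": [0.02, 0, 0], "turn": [0, 0, 0.25], "fingers": 0},
    {"linear": [0.04, 0, 0], "turn": [0, 0, 0.5], "fingers": 0}
  ]
}}

```text
clock: 27.35
ee_pos: [0.5464, -0.2365, 0.0904]
orientation: [0.683, 0.731, -0.001, 0.007]
force: [4.4, -16.0, 6.8]
grip_width: -0.0002
```

```bash
python3 st.py
```

```text
clock 27.35 tool alpha 89.98309453325784 TCP in tool axes rel stem -0.01898617835013208 -0.053045450732853744 force tool [-16.3135   3.3506  -6.6473] [ 0.5464 -0.2365  0.0904]
```

Request:
{"op": "move_arm", "data": {
  "series": [
    {"linear": [0.01, 0, 0], "turn": [0, 0, 0], "fingers": 0},
    {"linear": [0.015, 0, 0], "turn": [0, 0, 0], "fingers": 0}
  ]
}}

```text
clock: 27.6
ee_pos: [0.5462, -0.2357, 0.0904]
orientation: [0.683, 0.731, -0.001, 0.007]
force: [4.3, -15.3, 5.9]
grip_width: -0.0002
```

```bash
python3 st.py
```

```text
clock 27.6 tool alpha 89.95162614704385 TCP in tool axes rel stem -0.018129809538555745 -0.05316353449660679 force tool [-15.6266   3.3419  -5.7551] [ 0.5462 -0.2357  0.0904]
```

Request:
{"op": "move_arm", "data": {
  "series": [
    {"linear": [0.01, 0, 0], "turn": [0, 0, 0], "fingers": 0},
    {"linear": [0.02, 0, 0], "turn": [0, 0, 0], "fingers": 0}
  ]
}}

```text
clock: 27.85
ee_pos: [0.546, -0.2347, 0.0904]
orientation: [0.683, 0.731, -0.001, 0.007]
force: [3.4, -15.7, 6.6]
grip_width: -0.0001
```

```bash
python3 st.py
```

```text
clock 27.85 tool alpha 89.9656796990776 TCP in tool axes rel stem -0.017117690634747034 -0.05327303930210829 force tool [-15.9892   2.3991  -6.3823] [ 0.546  -0.2347  0.0904]
```

Request:
{"op": "move_arm", "data": {
  "series": [
    {"linear": [0.01, 0, 0], "turn": [0, 0, 0], "fingers": 0},
    {"linear": [0.02, 0, 0], "turn": [0, 0, 0], "fingers": 0}
  ]
}}

```text
clock: 28.1
ee_pos: [0.5459, -0.2341, 0.0904]
orientation: [0.683, 0.73, -0.001, 0.007]
force: [3.1, -18.8, 5.5]
grip_width: -0.0001
```

```bash
python3 st.py
```

```text
clock 28.1 tool alpha 89.9887974958641 TCP in tool axes rel stem -0.016526718604898745 -0.05335031514312434 force tool [-18.9953   1.8242  -5.2422] [ 0.5459 -0.2341  0.0904]
```

Request:
{"op": "move_arm", "data": {
  "series": [
    {"linear": [0.01, 0, 0], "turn": [0, 0, 0], "fingers": 0},
    {"linear": [0.01, 0, 0], "turn": [0, 0, 0], "fingers": 0}
  ]
}}

```text
clock: 28.35
ee_pos: [0.5459, -0.2341, 0.0905]
orientation: [0.683, 0.73, -0.001, 0.007]
force: [3.4, -19.6, 6.0]
grip_width: -0.0001
```

```bash
python3 st.py; python3 - <<'E'
from h import *
for n in ('wrist','scene'):
  im=snapshot(n);cv2.imwrite(f'pics/{n}10.png',im[:,:,::-1])
E
```

```text
clock 28.35 tool alpha 90.01133765438334 TCP in tool axes rel stem -0.016559860710768638 -0.053311602884752854 force tool [-19.8805   2.1208  -5.7378] [ 0.5459 -0.2341  0.0905]
```

View pics/wrist10.png

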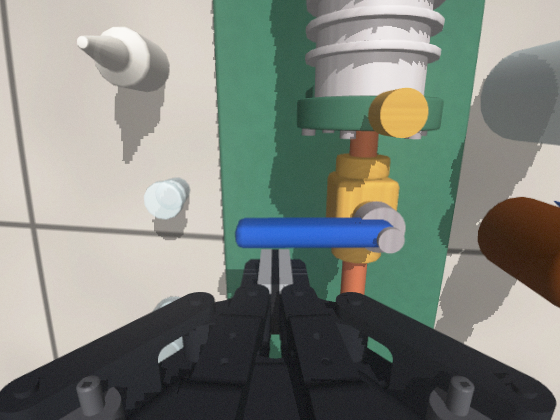

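Request:
{"op": "move_arm", "data": {
  "series": [
    {"linear": [-0.1, 0, 0], "turn": [0, 0, 0], "fingers": 0},
    {"linear": [-0.3, 0, 0], "turn": [0, 0, 0], "fingers": 0},
    {"linear": [-0.4, 0, -0.3], "turn": [0, 0, 0], "fingers": 0},
    {"linear": [-0.4, 0, -1.1], "turn": [0, 0, 0], "fingers": 0},
    {"linear": [-0.4, 0, -2.0], "turn": [0, 0, 0], "fingers": 0}
  ]
}}

```text
clock: 29.08
ee_pos: [0.5437, -0.2496, 0.2085]
orientation: [0.681, 0.732, -0.001, -0.001]
force: [2.0, -0.2, -0.4]
grip_width: 0.0001
```

Request:
{"op": "move_arm", "data": {
  "series": [
    {"linear": [-0.2, -0.9, -0.5], "turn": [0, 0, 0], "fingers": 0},
    {"linear": [-0.2, -0.9, -0.5], "turn": [0, 0, 0], "fingers": 0},
    {"linear": [-0.2, -0.9, -0.5], "turn": [0, 0, 0], "fingers": 0}
  ]
}}

```text
clock: 29.45
ee_pos: [0.4916, -0.2652, 0.238]
orientation: [0.681, 0.732, 0.0, -0.0]
force: [0.6, 0.1, -0.8]
grip_width: 0.0003
```

```bash
python3 st.py; python3 - <<'E'
from h import *
import pickle
W=camera_info('wrist');pickle.dump(W,open('w11.pkl','wb'))
for n in ('wrist','top','scene'):
  im=snapshot(n);cv2.imwrite(f'pics/{n}11.png',im[:,:,::-1])
E
```

```text
clock 29.45 tool alpha 89.72996076924467 TCP in tool axes rel stem -0.04344290757438124 -0.10974841784623736 force tool [0.0465 0.6235 0.8356] [ 0.4916 -0.2652  0.238 ]
```

View pics/wrist11.png

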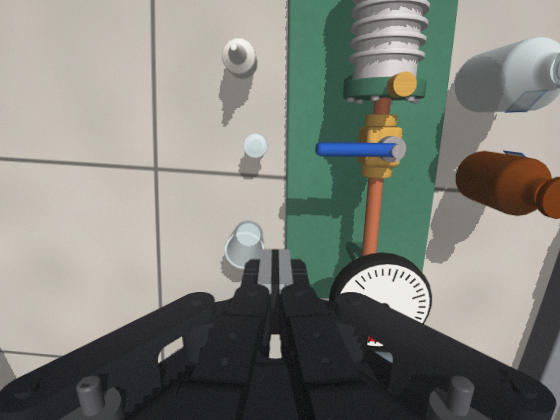

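View pics/top11.png

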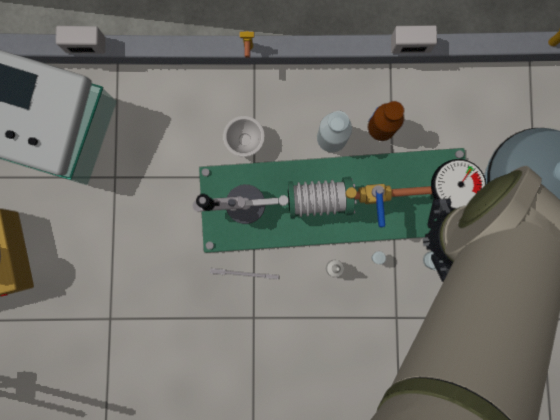

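View pics/scene11.png

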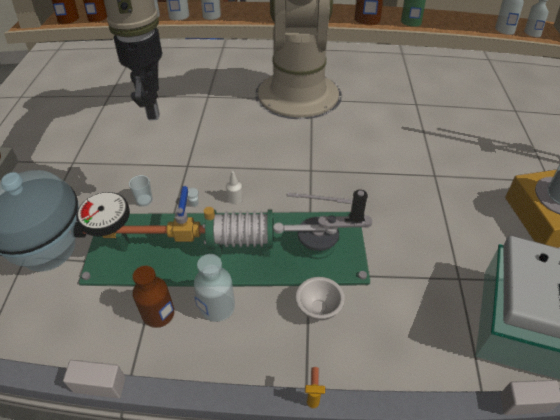

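```bash
python3 - <<'E'
from h import *
import pickle
np.set_printoptions(precision=4,suppress=True)
def axis(f,C,z,pose):
    im=cv2.imread(f);h=cv2.cvtColor(im,cv2.COLOR_BGR2HSV);m=cv2.inRange(h,(105,110,40),(130,255,255))
    n,l,s,c=cv2.connectedComponentsWithStats(m);out=[]
    for i in range(1,n):
        if s[i,4]>100:
            ys,xs=np.where(l==i)
            P=np.array([plane(C,(x,y),z)[:2] for x,y in zip(xs,ys)],np.float32)
            vx,vy,_,_=cv2.fitLine(P,cv2.DIST_L2,0,.01,.01).ravel(); print(f,s[i],P.mean(0),'lever yaw vs world x (mod pi)',round(float(np.arctan(vy/vx)),4))
axis('pics/wrist11.png',pickle.load(open('w11.pkl','rb')),.116,0)
axis('pics/top11.png',camera_info('top'),.116,0)
a=cv2.imread('pics/top0.png');b=cv2.imread('pics/top11.png')
d=cv2.absdiff(a,b).max(2);print('diff near bystanders', {n:int((d[r[1]-22:r[1]+22,r[0]-22:r[0]+22]>60).sum()) for n,r in dict(clear=(335,128),amber=(386,120),mortar=(245,137),drop=(336,269),stopper=(379,258),spat=(245,273)).items()})
E
```

```text
pics/wrist11.png [ 316  142   80   15 1018] [ 0.5599 -0.2182] lever yaw vs world x (mod pi) 0.0636
pics/top11.png [376 192   9  35 219] [ 0.5573 -0.2158] lever yaw vs world x (mod pi) 0.0702
diff near bystanders {'clear': 0, 'amber': 0, 'mortar': 0, 'drop': 0, 'stopper': 0, 'spat': 0}
```

```bash
python3 - <<'E'
from rig import order
print(order.sign_off())
E
```

```text
the job is handed in; nothing more can be done
None
```

I turned the crank two full turns clockwise, which put the needle in the green. I then released the handle and pushed the cock lever shut against its stop. The job was handed in at about 29.6 s of the 72 s allowed; the sign-off gives no verdict.

**Crank:** I gripped the handle at 35 N and turned at about 7.5 s a turn. The largest sideways force at the wrist was about 15 N, at the heavy point. I did not read the crank speed directly, but the tool moved evenly throughout.

**Gauge:** The needle was in the green before I touched the cock, and it was still there in the last top view.

**Cock:** I pushed at about 16 N until the lever stopped moving while the force rose to about 20 N (21 N in total), then backed off. Afterwards the lever's angle read 0.064 rad in the wrist view and 0.070 rad in the top view, against the pump's 0.067 rad. That is well inside the 0.025 rad allowed.

**Surroundings:** Comparing the first and last top views showed no change at the six bystanders in view. The beaker was partly hidden by the arm in that view, but stands in the same place in the scene camera. At hand-in the arm was clear of everything, with a force reading of about 1 N.

**Disagreements:**
- The wrist camera placed points about 5 mm farther out in x than the top camera, so I used values in between.
- The fingertips looked about 10 mm higher in the pictures than the reported tool position, so I went about 10 mm lower before pushing the lever.

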